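Hold the carry handle over the studs of the closed parts box

TASK

I am fitting the aluminium carry handle to the lid of the steel parts box. First lower the open lid gently until it is fully shut; then pick up the handle, carry it over the organizer and hold it level and still over the lid, its two holes straight above the two studs and its underside about 15 mm above the stud tips, so that I can slip washers from the jar onto them. The handle must not touch the box, the lid, the studs or the organizer, nothing else on the bench may be disturbed, and you finish while still holding the handle there.

Things in the scene. Friction and masses are not known exactly. Their poses are not given: they have to be found in the camera images.
- box: Grey painted steel parts box, fixed to the bench, 160 (its x) x 220 (its y) x 75 mm high, walls 4 mm; origin at the centre of its underside, on the bench. Its lid is hinged along the top of its +x wall, the wall away from the robot, and stands partly open; box yaw is within 0.3 rad of zero. It may stand left or right of the organizer.
- lid (a joint): Lid angle in rad: 0 is shut (a stop), 0.6 to 1.0 at the start, grows as the lid opens. The hinge has friction: the lid stays where it is left, and pushing its free edge down takes about 2 to 6 N. The lid is a flat 6 mm steel plate, 164 mm (from the hinge to the free edge, about) x 224 mm; its smooth outer face looks up and away from the robot while open, so it can be pushed shut from above near its free edge.
- hinge (a point): Point on the hinge axis at mid width, 80 mm in +x from the box centre and 75 mm above the bench; the axis runs along box y and lies in the plane of the lid's underside.
- lid_edge (a point): Middle of the lid's free edge, on its outer face: 162 mm from the hinge axis along the lid, 6 mm off the underside.
- studs (a point): Point midway between the tips of the lid's two steel studs, in the lid's frame (z = outward normal of the lid, upright when shut; y = the line from stud to stud). The studs are 8 mm thick, stand 25 mm out of the lid's outer face, at y = -58 and +58 mm from this point, midway between the hinge and the free edge (80 mm from the hinge). When shut the tips are 106 mm above the bench.
- handle: Loose aluminium carry handle, about 0.12 kg, lying upright on the bench on the other side of the organizer from the box. A flat strip 144 (its x) x 26 (its y) x 4 mm with an 11 mm hole at x = -58 and +58 mm, and on top of it a bow: two posts at x = -41 and +41 mm carrying a bar along x, 12 mm wide in y, 12 mm thick, its underside 34 mm and its top 46 mm above the bench, 72 mm free between the posts. Origin at the centre of the strip's underside. The same turned half round.
- organizer: Fixed open plastic organizer, 200 (its x, fore and aft) x 60 x 90 mm high, with screwdriver grips standing up in it to 114 mm above the bench; between the box and the handle. Origin at the centre of its underside.
- jar: Bystander: closed glass jar of washers, 68 mm across, 86 mm high, standing at the robot's end of the organizer; origin at the centre of its underside.
- headlamp: Bystander: black plastic headlamp, 86 mm wide, 40 mm high, beyond the far end of the organizer; origin at the centre of its underside.
- wrench: Bystander: chrome wrench, 150 mm long, lying flat along its x, beside the handle at about 110 mm in the handle's +y; origin at its middle.
- wedge: Bystander: yellow plastic door wedge, 90 x 36 x 28 mm, lying beside the handle at about 115 mm in the handle's -y; origin at the centre of its underside.
- carabiner: Bystander: aluminium carabiner, 92 x 54 x 10 mm, lying flat on the robot's side of the box; origin at its middle on the bench.
There are look-alikes about, which are no part of the job. Of the things like the handle, leave any that is pink, purple or yellow; of the rest the larger one is meant.

How it is judged:
On the way, in this order (a step that is already met when the one before it is completed fails the run):
1. the lid is shut while the handle still lies where it was (value of joint lid below 0.03 rad and distance of handle from where it was at the start of the episode below 0.02 m), for 0.2 s.
2. the handle is lifted in the fingers, the lid still shut (value of joint lid below 0.03 rad and contact force between the fingers and handle above 1 N and height (world z) of handle above 0.06 m), for 0.2 s.
At the end, for the whole second after the job is handed in: Lid shut (under 0.03 rad). Handle held still in the fingers, touching nothing else, level and in line with the studs within 0.10 rad, centred over them within 7 mm, underside 5 to 30 mm above the stud tips. Bystanders within 20 mm of where they lay (value of joint lid below 0.03 rad and horizontal distance between handle and studs below 0.007 m and angle between the x axis of handle and the y axis of studs, either way round below 0.1 rad and angle between handle's own z axis and vertical below 0.1 rad and z of handle in the frame of studs between 0.005 and 0.03 m and contact force between handle and box below 0.05 N and contact force between the fingers and handle above 1 N and linear speed of handle below 0.02 m/s and angular speed of handle below 0.1 rad/s and distance of each of jar, headlamp, wrench, carabiner, wedge from where it was at the start of the episode below 0.02 m); the arm keeps its last pose, push and grip.
It fails at once if the lid is slammed (closing faster than 2 rad/s) (velocity of joint lid below -2 rad/s).
It fails at once if the handle touches the box, lid, studs or organizer (contact force between handle and box above 0.3 N or contact force between handle and organizer above 0.3 N).
It fails at once if a bystander is disturbed (moved over 20 mm or the jar tipped) (distance of any of jar, headlamp, wrench, carabiner, wedge from where it was at the start of the episode above 0.02 m or angle between jar's own z axis and vertical above 0.3 rad).
It also fails if it takes over 64 s, if anything falls off the work surface, if the arm or the gripper's body presses on something with over 40 N, if the wrist force passes 120 N, or if a joint passes its speed limit or range.

ROBOT

A 6-joint arm with a two-finger parallel gripper is mounted at the origin on the work surface. World frame = base frame: x ahead of the robot, y to its left, z up, the work surface at z = 0. Lengths are in m, angles in rad, forces in N, time in s.
With the tool pointing down it reaches from about 0.25 to 0.775 m from the base axis. Payload 4 kg.
Tool frame: the origin (TCP) lies midway between the tips of the shut fingers; the grasp point (between the pads) lies robot.tcp_to_grasp behind it (robot.tcp_to_grasp is the distance from the TCP to the grasp point, in m); y points along the fingers, x is the direction in which the jaws open and shut, and the axes are right-handed (so a half turn about y gives the same grasp; the last joint's range is limited). The gripper opens to 94 mm and grips with 3 to 60 N. Pads are 16 mm wide; open, the fingers measure 119 mm over their backs; the gripper's body (75 mm by 177 mm) begins 78 mm behind the grasp point.
Start: joints at [1.063, 0.087, 1.371, -0, 1.684, -0.103], TCP at [0.217, 0.506, 0.173] pointing down, gripper open.
Joint ranges: [-3.1, 3.1], [-0.76, 2.03], [0.27, 2.55], [-1.08, 4.22], [0.17, 2.65], [-2.57, 2.57]. Speed limits (rad/s): [2.79, 2.79, 3.14, 3.14, 3.14, 3.14].

INTERFACE

Orientations are given as [roll, pitch, yaw] about the fixed x, y, z axes, in that order (R = Rz(yaw) Ry(pitch) Rx(roll)).
In Python, from bench import robot gives the robot as it stands.
- The arm moves only by the tool arm_command, never from a script. Its argument "series" is text: rows parted by semicolons, each of 7 numbers parted by spaces: the turn, a rotation vector about the tool's x, y, z in rad, then the shift along the tool's x, y, z in m, then the finger opening in m, from 0 to 0.094. A call has 1 to 12 rows; each row shifts and turns the pose as measured when the row begins, along the tool's axes as they then stand; what a row does not reach is not made up. A row lasts 1/10 s, in which the tool goes at most 50 mm and 8.59 degrees, less where a joint would pass 70% of its speed; a pose out of reach is approached as far as the arm can. A call with a gripper value outside its range is refused whole. The fingers move at their own pace and stop on an object; the grip force is fixed at half the most. Time passes only in rows, so rows that do not move let the fingers close. It gives the time, the measured TCP pose, the force and the opening at its end, in the units of the state.
- robot.get_obs(): the state, without advancing time (a new reading comes with each control period).
- robot.snapshot(name): name is "side" or "top" or "wrist"; returns the picture (400x640x3 uint8, blue, green, red); there is no depth.
- robot.camera_params(name): a dict with "fx", "fy", "cx", "cy" (pixels), "extrinsics" (4x4, takes a point from camera to world coordinates). Camera axes: x right, y up, looking along -z (the intrinsics and any distortion apply to the point x, -y, -z); pixel columns grow to the right and rows downward; lengths in m; the calibration is good to about 2 mm. A picture is of the moment at which its call begins: read the wrist's pose just before it. camera_params takes no time and is no camera call; for the wrist camera it gives the pose at the moment of the call.
- robot.close_job(): hands the job in, once; it reports no verdict.
Trained networks look in the newest picture that a camera, given by its name, has taken for a name from the list of things; names that differ only in an ending like _2 or _b are one class to them, and where a whole thing is asked for, a point or a joint stands for the part that bears it (a point fixed in the world has none). Each returns a list of dicts, best first, with "score" (0 to 1); they miss things now and then, are a little off and sometimes report something else, mostly with a low value. They report only what shows in the picture. A call takes as long as a camera call. They do not tell look-alikes from the thing itself.
- robot.spot_in(camera, target): "centre" ([x, y, z] in m, in the coordinates of the camera as it stood for that picture, good to about 4 mm: the middle of the surface that is visible of it).
The state is a dict: "time": time; "joint_positions": joint angles; "qvel": joint speeds; "joint_torque": joint torques, N m; "tool_pos": TCP position; "ee_rot": TCP orientation; "wrist_force": force on the tool from outside, world axes, zero at the start; "wrist_torque": the same for the moment, N m; "width": finger opening in m.
Only numpy, scipy, OpenCV 4.12 (cv2) and the standard library are available. Lean on these libraries where they do the work, as an engineer would, in place of code of your own. Each camera call takes 0.05 s, during which the arm holds its last target.

## Working session

There is one attempt and no reset: what is moved stays moved. The work goes in short steps, Python scripts to look and compute and a tool call to move; the robot and the scene stay as the last step left them, time stands still between calls to the robot, and variables do not carry over. Pictures are saved under pics/ and viewed, and the job is handed in when it is done.

Besides the shell and the picture viewer there is one more tool, called after ">>>" as name(argument=value, ...), one argument or row to a line, values as JSON. arm_command: Moves the arm, as the interface text tells. Its arguments: {"type":"object","properties":{"series":{"type":"string"}},"required":["series"]}

```bash
ls; mkdir -p pics
cat > h.py <<'E'
from bench import robot
import numpy as np, cv2
from scipy.spatial.transform import Rotation as R
def P(cam): 
    p=robot.camera_params(cam); return p
def proj(p,X):
    E=np.linalg.inv(np.array(p["extrinsics"])); X=np.atleast_2d(X)
    c=X@E[:3,:3].T+E[:3,3]; return np.c_[p["cx"]+p["fx"]*c[:,0]/-c[:,2], p["cy"]+p["fy"]*(-c[:,1])/-c[:,2]]
def back(p,u,v,z):
    E=np.array(p["extrinsics"]); d=E[:3,:3]@np.array([(u-p["cx"])/p["fx"],-(v-p["cy"])/p["fy"],-1]); o=E[:3,3]
    return o+d*(z-o[2])/d[2]
def toW(p,c):
    E=np.array(p["extrinsics"]); return E[:3,:3]@np.array(c)+E[:3,3]
E
python3 - <<'E'
from h import *
np.set_printoptions(precision=4,suppress=True)
print(robot.get_obs(), robot.tcp_to_grasp)
for c in ["top","side","wrist"]:
    p=P(c); im=robot.snapshot(c); cv2.imwrite(f"pics/{c}0.png",im); print(c,{k:p[k] for k in p})
    if c!="wrist":
        for t in ["box","lid","studs","handle","organizer","jar","headlamp","wrench","wedge","carabiner"]:
            try: print(t,[(round(d["score"],2),toW(p,d["centre"]),proj(p,toW(p,d["centre"]))[0].round()) for d in robot.spot_in(c,t)])
            except Exception as e: print(t,e)
E
```

```text
pics
{'time': 0.0, 'joint_positions': array([ 1.0629,  0.0879,  1.3722, -0.    ,  1.6836, -0.1031]), 'qvel': array([ 0.    , -0.0008,  0.0004, -0.0003, -0.0004,  0.0008]), 'joint_torque': array([ -0.0002, -34.0191, -30.2421,   0.0717,   0.0332,  -0.0002]), 'tool_pos': array([0.2163, 0.505 , 0.1713]), 'ee_rot': array([-1.5706,  0.0022,  1.166 ]), 'wrist_force': array([ 1.1736,  0.3821, -0.6849]), 'wrist_torque': array([ 0.0397, -0.0152, -0.0145]), 'width': 0.0941979056870425} 0.0188
top {'fx': 457.99808985785904, 'fy': 457.99808985785904, 'cx': 320.1961123791217, 'cy': 196.70808059202395, 'extrinsics': array([[-0.0028,  0.9937, -0.1119,  0.4027],
       [-0.9999, -0.0043, -0.0126,  0.0679],
       [-0.013 ,  0.1119,  0.9936,  1.1632],
       [ 0.    ,  0.    ,  0.    ,  1.    ]])}
box [(0.85, array([ 0.5318, -0.2414,  0.1114]), array([460., 192.]))]
lid [(0.91, array([ 0.5551, -0.2387,  0.1435]), array([463., 179.]))]
studs [(0.77, array([ 0.5524, -0.2398,  0.1485]), array([464., 180.]))]
handle [(0.94, array([0.465 , 0.4438, 0.0017]), array([178., 224.])), (0.89, array([0.3437, 0.227
[... 1656 characters left out ...]
,  0.0667]), array([341., 203.]))]
jar [(0.85, array([ 0.4357, -0.0081,  0.0641]), array([304., 230.]))]
headlamp [(0.71, array([ 0.7283, -0.0049,  0.029 ]), array([372., 185.]))]
wrench [(0.79, array([0.4762, 0.2371, 0.0052]), array([252., 198.]))]
wedge [(0.85, array([0.678 , 0.3291, 0.0137]), array([280., 154.]))]
carabiner [(0.83, array([ 0.4031, -0.2797,  0.0061]), array([386., 316.]))]
wrist {'fx': 305.53922002301925, 'fy': 305.53922002301925, 'cx': 315.5313498040582, 'cy': 207.87563490644584, 'extrinsics': array([[ 0.3937, -0.8907, -0.2272,  0.1516],
       [ 0.9192,  0.3816,  0.097 ,  0.5326],
       [ 0.0003, -0.2471,  0.969 ,  0.384 ],
       [ 0.    ,  0.    ,  0.    ,  1.    ]])}
```

View pics/top0.png

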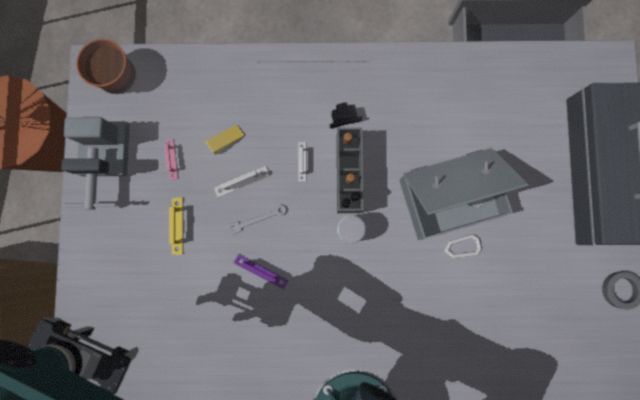

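View pics/side0.png

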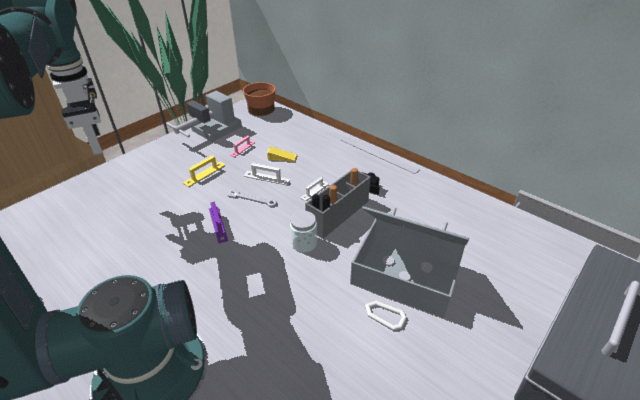

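Run:
```python
import cv2
im=cv2.imread("pics/top0.png"); cv2.imwrite("pics/c1.png",cv2.resize(im[120:300,140:340],None,fx=3.3,fy=3.3,interpolation=cv2.INTER_CUBIC))
cv2.imwrite("pics/c2.png",cv2.resize(im[110:280,390:540],None,fx=3.4,fy=3.4,interpolation=cv2.INTER_CUBIC))
```

```text
(no output)
```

View pics/c1.png

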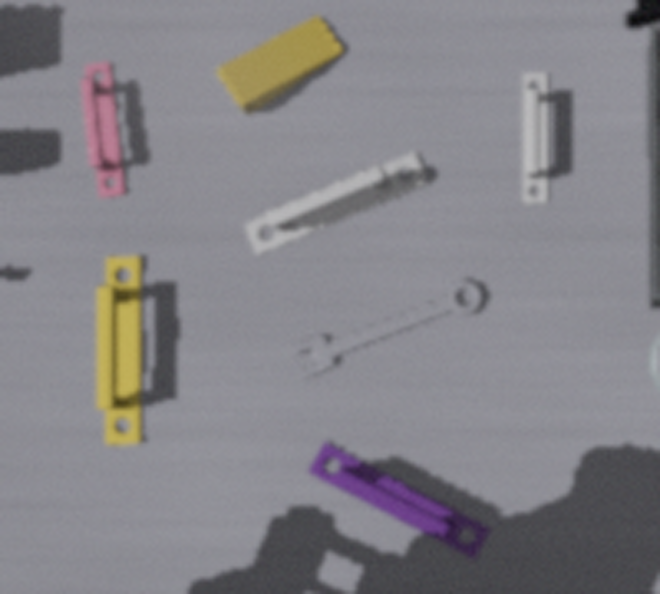

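View pics/c2.png

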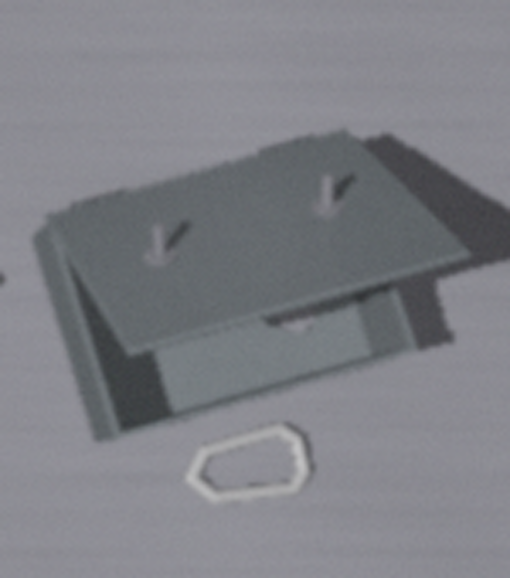

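The handle candidates are pink (172,159), yellow (178,225), purple (261,271), silver small (303,161) and silver large (242,181). By the description I choose the large silver one at (242,181). It lies between the wedge and the wrench, and the crop confirms this. Next I fit the box and the handle.

```bash
cat >> h.py <<'E'
def boxpts(q,names=None):
    x,y,w,a=q
    Rz=R.from_euler('z',w).as_matrix(); e=np.array([-np.cos(a),0,np.sin(a)]); n=np.array([np.sin(a),0,np.cos(a)]); H=np.array([.08,0,.075]); Y=np.array([0,1,0])
    L=lambda u,v,h:H+e*u+n*h+Y*v
    d=dict(fL=L(.162,.112,.006),fR=L(.162,-.112,.006),tL=L(.08,.058,.031),tR=L(.08,-.058,.031),bL=L(.08,.058,.006),bR=L(.08,-.058,.006),
      hL=L(0,.112,.006),hR=L(0,-.112,.006),kL=np.array([-.08,.11,.075]),kR=np.array([-.08,-.11,.075]),gL=np.array([-.08,.11,0]),gR=np.array([-.08,-.11,0]))
    return {k:Rz@v+[x,y,0] for k,v in d.items()}
E
python3 - <<'E'
from h import *
from scipy.optimize import least_squares
np.set_printoptions(precision=4,suppress=True)
p=P("top"); 
obs=dict(fL=(133,352),fR=(468,258),tL=(159,228),tR=(328,178),bL=(157,258),bR=(325,211),gL=(98,438))
obs={k:np.array(v)/3.4+[390,110] for k,v in obs.items()}
def f(q):
    b=boxpts(q); return np.concatenate([proj(p,b[k])[0]-obs[k] for k in obs])
r=least_squares(f,[.55,-.24,.25,.8],loss='soft_l1'); print(r.x,r.fun.reshape(-1,2))
q=r.x
# handle holes & strip ends
c=lambda u,v:(u/3.3+140,v/3.3+120)
A=back(p,*c(266,233),.004);B=back(p,*c(404,172),.004);print("holes",A,B,np.linalg.norm(A-B))
s=[back(p,*c(*t),.004) for t in [(245,226),(258,254),(425,176),(414,151)]];print("corners",s,np.mean(s,0))
for c in["top","side"]:
    im=cv2.imread(f"pics/{c}0.png"); pp=P(c); im=cv2.resize(im,None,fx=3,fy=3,interpolation=cv2.INTER_CUBIC)
    for k,v in boxpts(q).items():
        u=proj(pp,v)[0]*3; cv2.circle(im,tuple(int(t) for t in u),4,(0,0,255),1); cv2.putText(im,k,(int(u[0])+4,int(u[1])),0,.5,(0,255,0),1)
    u=proj(pp,boxpts(q)["bL"])[0]*3; x0,y0=max(0,int(u[0])-250),max(0,int(u[1])-200)
    cv2.imwrite(f"pics/ov_{c}.png",im[y0:y0+560,x0:x0+640])
E
```

```text
[ 0.5325 -0.2463  0.2817  0.779 ] [[-1.2947  1.72  ]
 [ 0.8717 -0.271 ]
 [-0.1642 -0.0711]
 [-0.1439  0.0758]
 [ 0.9403 -0.2935]
 [ 0.4988 -0.8262]
 [-1.1674  0.2685]]
holes [0.5501 0.3374 0.004 ] [0.5975 0.2308 0.004 ] 0.11667179897468163
corners [array([0.5557, 0.3539, 0.004 ]), array([0.5338, 0.3433, 0.004 ]), array([0.5942, 0.2144, 0.004 ]), array([0.614 , 0.2232, 0.004 ])] [0.5744 0.2837 0.004 ]
```

View pics/ov_top.png

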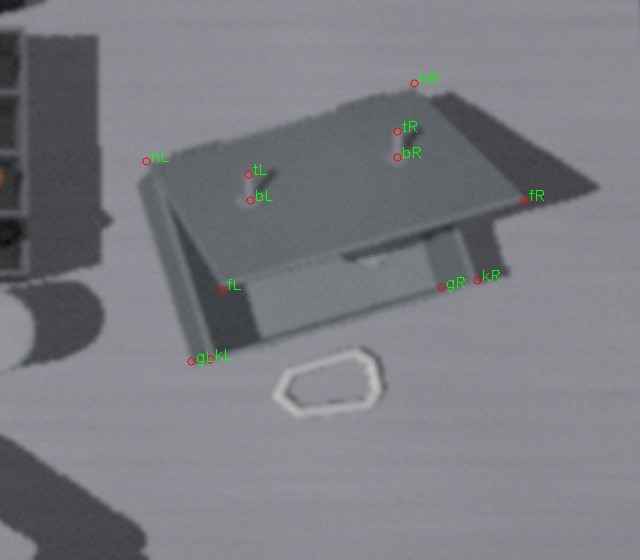

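View pics/ov_side.png

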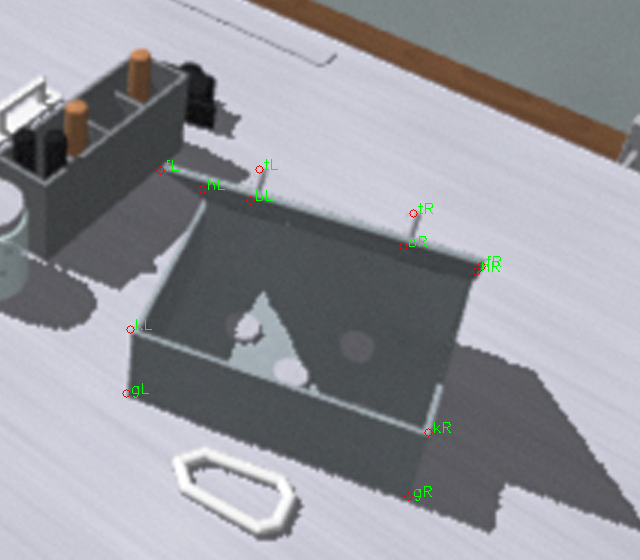

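>>> arm_command(
  series="0 0.147 0 0 -0.02 0 0;0 0.147 0 0 -0.02 0 0;0 0.147 0 0 -0.02 0 0;0 0.147 0 0 -0.02 0 0;0 0.147 0 0 -0.02 0 0;0 0.147 0 0 -0.02 0 0",
)

```text
time: 1.75
tool_pos: [0.2156, 0.5038, 0.2918]
ee_rot: [-1.578, 0.007, 0.263]
wrist_force: [0.5, -0.4, -0.4]
width: 0.0494
```

```bash
cat >> h.py <<'E'
def goto(t,yaw=None):
    """needed turn/shift in present tool axes to world target t [x,y,z], upright tool at yaw"""
    o=robot.get_obs(); M=R.from_euler('xyz',o["ee_rot"]); np.set_printoptions(precision=4,suppress=True)
    s=M.inv().apply(np.array(t)-o["tool_pos"])
    rv=None
    if yaw is not None: rv=(M.inv()*R.from_euler('xyz',[-np.pi/2,0,yaw])).as_rotvec()
    print("t",round(o["time"],2),"pos",o["tool_pos"],"rot",o["ee_rot"],"F",o["wrist_force"],"w",round(o["width"],4),"\nshift",s,"turn",rv)
E
python3 - <<'E'
from h import *
b=boxpts([.5325,-.2463,.275,.779]); m=(b["fL"]+b["fR"])/2; print(m)
b0=boxpts([.5325,-.2463,.275,0]);print((b0["fL"]+b0["fR"])/2)
goto([m[0],m[1],.28],.275)
E
```

```text
[ 0.50260086 -0.254736    0.19308574]
[ 0.45358113 -0.26856685  0.081     ]
t 1.75 pos [0.2156 0.5038 0.2918] rot [-1.5778  0.0069  0.263 ] F [ 0.5178 -0.3742 -0.4177] w 0.0494 
shift [ 0.08    0.0169 -0.8069] turn [ 0.007 -0.012 -0.007]
```

>>> arm_command(
  series="0 0 0 0.005 0 -0.048 0;0 0 0 0.005 0 -0.048 0;0 0 0 0.005 0 -0.048 0;0 0 0 0.005 0 -0.048 0;0 0 0 0.005 0 -0.048 0;0 0 0 0.005 0 -0.048 0;0 0 0 0.005 0 -0.048 0;0 0 0 0.005 0 -0.048 0;0 0 0 0.005 0 -0.048 0;0 0 0 0.005 0 -0.048 0;0 0 0 0.005 0 -0.048 0",
)

```text
time: 2.85
tool_pos: [0.4115, -0.0024, 0.2974]
ee_rot: [-1.575, -0.006, 0.274]
wrist_force: [0.5, -0.1, 0.3]
width: 0.0005
```

Run:
```python
from h import *
b=boxpts([.5325,-.2463,.275,.779]); m=(b["fL"]+b["fR"])/2; 
m=m+.015*np.array([np.cos(.275),np.sin(.275),0])
goto([m[0],m[1],.22],.275)
```

```text
t 2.85 pos [ 0.4115 -0.0024  0.2974] rot [-1.5753 -0.0057  0.2739] F [ 0.5364 -0.0678  0.3248] w 0.0005 
shift [ 0.034   0.0788 -0.2672] turn [ 0.0045 -0.0011  0.0057]
```

>>> arm_command(
  series="0 0 0 0.0055 0.01 -0.045 0;0 0 0 0.0055 0.01 -0.045 0;0 0 0 0.0055 0.01 -0.045 0;0 0 0 0.0055 0.01 -0.045 0;0 0 0 0.0055 0.01 -0.045 0;0 0 0 0.0055 0.015 -0.045 0;0 0 0 0 0.01 0 0;0 0 0 0 0 0 0",
)

```text
time: 3.65
tool_pos: [0.5196, -0.2717, 0.2203]
ee_rot: [-1.575, -0.009, 0.263]
wrist_force: [-0.4, 0.1, 0.4]
width: 0.0007
```

Run:
```python
from h import *
b=boxpts([.5325,-.2463,.275,.779]); m=(b["fL"]+b["fR"])/2; 
m=m+.015*np.array([np.cos(.275),np.sin(.275),0])
goto([m[0],m[1],.205],.275)
cv2.imwrite("pics/side1.png",robot.snapshot("side")[100:330,250:560])
```

```text
t 3.65 pos [ 0.5196 -0.2717  0.2203] rot [-1.5747 -0.0089  0.2634] F [-0.446   0.1203  0.371 ] w 0.0007 
shift [0.0028 0.0152 0.021 ] turn [ 0.0039 -0.0116  0.0088]
```

View pics/side1.png

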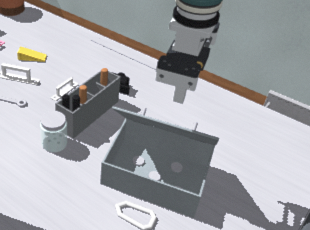

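>>> arm_command(
  series="0 0 0 0 0.012 0 0;0 0 0 0 0.012 0 0;0 0 0 -0.004 0.01 0 0;0 0 0 -0.006 0.01 0 0;0 0 0 -0.006 0.01 0 0;0 0 0 -0.006 0.01 0 0",
)

```text
time: 4.3
tool_pos: [0.4995, -0.2723, 0.1582]
ee_rot: [-1.583, -0.016, 0.273]
wrist_force: [-0.4, -0.4, -0.3]
width: 0.0006
```

>>> arm_command(
  series="0 0 0 -0.005 0.01 0 0;0 0 0 -0.005 0.01 0 0;0 0 0 -0.004 0.01 0 0;0 0 0 -0.003 0.01 0 0",
)

```text
time: 4.7
tool_pos: [0.4821, -0.2756, 0.1156]
ee_rot: [-1.584, -0.018, 0.275]
wrist_force: [0.8, -0.0, -0.2]
width: 0.0004
```

Run:
```python
from h import *
goto([.48,-.26,.081],.275)
cv2.imwrite("pics/side2.png",robot.snapshot("side")[100:330,250:560])
```

```text
t 4.7 pos [ 0.4821 -0.2756  0.1156] rot [-1.5845 -0.0175  0.2748] F [ 0.8251 -0.0216 -0.1831] w 0.0004 
shift [0.0016 0.0344 0.0161] turn [ 0.0137 -0.0003  0.0175]
```

View pics/side2.png

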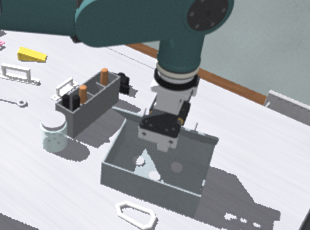

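The side view shows the finger in front of the lid edge. It missed or slid off, and the lid still stands open. I back out and up, then re-measure.

>>> arm_command(
  series="0 0 0 -0.015 -0.01 0 0;0 0 0 -0.005 -0.03 0 0;0 0 0 0 -0.04 0 0;0 0 0 0 -0.04 0 0;0 0 0 -0.03 -0.01 0.03 0;0 0 0 -0.04 0 0.04 0;0 0 0 -0.04 0 0.04 0;0 0 0 -0.04 0 0.04 0;0 0 0 0 0 0 0",
)

```text
time: 5.65
tool_pos: [0.2783, -0.1843, 0.2502]
ee_rot: [-1.59, -0.014, 0.272]
wrist_force: [0.8, -1.1, -0.8]
width: 0.0008
```

Run:
```python
from h import *
goto([.48,-.26,.081],.275)
for c in["top","side"]:
    im=robot.snapshot(c); cv2.imwrite(f"pics/{c}3.png",im); pp=P(c); im=cv2.resize(im,None,fx=3,fy=3,interpolation=cv2.INTER_CUBIC)
    q=[.5325,-.2463,.275,.779]
    for k,v in boxpts(q).items():
        u=proj(pp,v)[0]*3; cv2.circle(im,tuple(int(t) for t in u),4,(0,0,255),1); cv2.putText(im,k,(int(u[0])+4,int(u[1])),0,.5,(0,255,0),1)
    u=proj(pp,boxpts(q)["bL"])[0]*3; x0,y0=max(0,int(u[0])-250),max(0,int(u[1])-200)
    cv2.imwrite(f"pics/ov3_{c}.png",im[y0:y0+560,x0:x0+640])
```

```text
t 5.65 pos [ 0.2783 -0.1843  0.2502] rot [-1.5895 -0.0145  0.272 ] F [ 0.8131 -1.1423 -0.7891] w 0.0008 
shift [ 0.1715  0.1741 -0.1239] turn [ 0.0187 -0.0031  0.0145]
```

View pics/ov3_top.png

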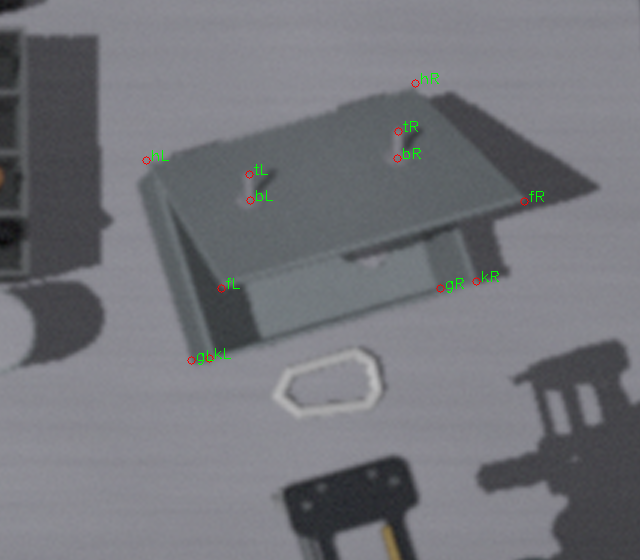

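View pics/ov3_side.png

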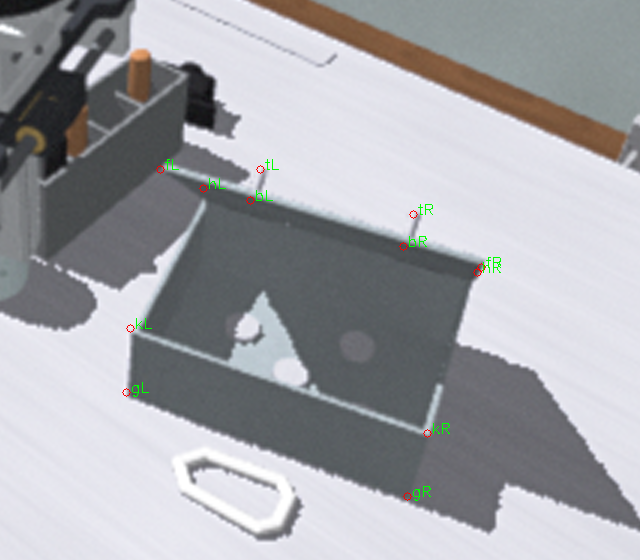

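Run:
```python
from h import *
goto([.5248,-.2485,.25],.275)
```

```text
t 5.75 pos [ 0.2813 -0.1864  0.2496] rot [-1.5892 -0.0149  0.2724] F [ 1.0238 -0.1388  0.2871] w 0.0004 
shift [ 0.2178  0.0052 -0.1252] turn [ 0.0184 -0.0028  0.0149]
```

>>> arm_command(
  series="0.018 0 0.015 0.036 0 -0.021 0;0 0 0 0.036 0 -0.021 0;0 0 0 0.036 0 -0.021 0;0 0 0 0.036 0 -0.021 0;0 0 0 0.036 0 -0.021 0;0 0 0 0.036 0 -0.021 0;0 0 0 0 0 0 0",
)

```text
time: 6.45
tool_pos: [0.54, -0.258, 0.245]
ee_rot: [-1.572, 0.003, 0.27]
wrist_force: [0.9, 0.0, -1.6]
width: 0.0002
```

Run:
```python
from h import *
goto([.5248,-.2485,.175],.275)
```

```text
t 6.45 pos [ 0.54  -0.258  0.245] rot [-1.5717  0.0031  0.2701] F [ 0.8631  0.0352 -1.567 ] w 0.0002 
shift [-0.0118  0.07    0.0133] turn [ 0.0009 -0.0049 -0.0031]
```

>>> arm_command(
  series="0 0 0 -0.01 0.02 0.01 0;0 0 0 0 0.02 0 0;0 0 0 0 0.012 0 0;0 0 0 0 0.012 0 0;0 0 0 0 0.01 0 0;0 0 0 0 0.01 0 0",
)

```text
time: 7.05
tool_pos: [0.5318, -0.2541, 0.1541]
ee_rot: [-1.57, 0.006, 0.271]
wrist_force: [-0.4, -0.5, -0.8]
width: 0.0001
```

>>> arm_command(
  series="0 0 0 -0.001 0.01 0 0;0 0 0 -0.001 0.01 0 0",
)

```text
time: 7.25
tool_pos: [0.5307, -0.2551, 0.1343]
ee_rot: [-1.572, 0.003, 0.271]
wrist_force: [0.5, -0.3, 3.7]
width: 0.0004
```

Run:
```python
from h import *
goto([.5248,-.2485,.081],.275)
cv2.imwrite("pics/side4.png",robot.snapshot("side")[100:330,250:560])
```

```text
t 7.25 pos [ 0.5307 -0.2551  0.1343] rot [-1.5722  0.0027  0.2714] F [ 0.5021 -0.2806  3.6584] w 0.0004 
shift [-0.0037  0.0533  0.008 ] turn [ 0.0014 -0.0036 -0.0027]
```

View pics/side4.png

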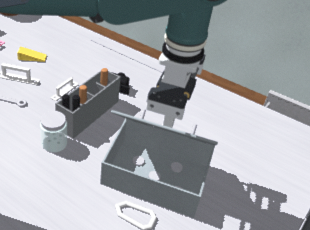

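Now there is contact (+3.7 N) and the lid edge has moved. I keep pushing down.

>>> arm_command(
  series="0 0 0 -0.002 0.009 0 0;0 0 0 -0.002 0.009 0 0",
)

```text
time: 7.5
tool_pos: [0.527, -0.2568, 0.1162]
ee_rot: [-1.574, 0.001, 0.271]
wrist_force: [-0.9, 0.4, 3.1]
width: 0.0004
```

>>> arm_command(
  series="0 0 0 -0.003 0.009 0 0;0 0 0 -0.003 0.008 0 0",
)

```text
time: 7.7
tool_pos: [0.5209, -0.2589, 0.0988]
ee_rot: [-1.576, 0.001, 0.271]
wrist_force: [-0.8, 0.2, 3.0]
width: 0.0002
```

Run:
```python
from h import *
goto([.5248,-.2485,.081],.275)
cv2.imwrite("pics/side5.png",robot.snapshot("side")[100:330,250:560])
```

```text
t 7.7 pos [ 0.5209 -0.2589  0.0988] rot [-1.5759  0.0005  0.2714] F [-0.8372  0.1666  3.0048] w 0.0002 
shift [0.0066 0.0178 0.0091] turn [ 0.0051 -0.0036 -0.0005]
```

View pics/side5.png

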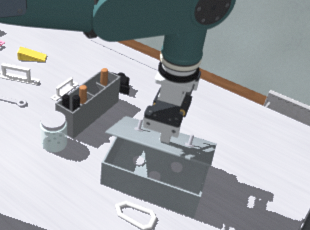

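>>> arm_command(
  series="0 0 0 -0.004 0.006 0 0;0 0 0 -0.004 0.006 0 0;0 0 0 -0.004 0.004 0 0;0 0 0 -0.003 0.003 0 0",
)

```text
time: 8.15
tool_pos: [0.5063, -0.2622, 0.0758]
ee_rot: [-1.574, -0.002, 0.272]
wrist_force: [2.6, -0.2, 1.2]
width: 0.0006
```

>>> arm_command(
  series="0 0 0 0 0.003 0 0;0 0 0 0 0.003 0 0",
)

```text
time: 8.35
tool_pos: [0.5043, -0.2628, 0.0691]
ee_rot: [-1.573, 0.001, 0.271]
wrist_force: [-0.3, 0.4, 2.0]
width: 0.0002
```

Run:
```python
from h import *
goto([.5248,-.2485,.081],.275)
cv2.imwrite("pics/side6.png",robot.snapshot("side")[100:330,250:560])
```

```text
t 8.35 pos [ 0.5043 -0.2628  0.0691] rot [-1.5733  0.0015  0.271 ] F [-0.3039  0.4115  2.0448] w 0.0002 
shift [ 0.0235 -0.0119  0.0082] turn [ 0.0025 -0.004  -0.0015]
```

View pics/side6.png

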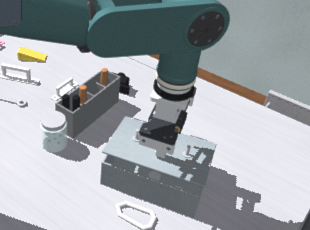

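>>> arm_command(
  series="0 0 0 -0.003 0.003 0 0;0 0 0 -0.003 0.003 0 0",
)

```text
time: 8.6
tool_pos: [0.4995, -0.2643, 0.0626]
ee_rot: [-1.574, -0.001, 0.272]
wrist_force: [1.7, 1.0, 2.4]
width: 0.0004
```

>>> arm_command(
  series="0 0 0 -0.003 0.003 0 0;0 0 0 -0.003 0.003 0 0",
)

```text
time: 8.8
tool_pos: [0.4939, -0.2659, 0.0564]
ee_rot: [-1.574, -0.002, 0.272]
wrist_force: [1.7, -0.6, 2.1]
width: 0.0003
```

Run:
```python
from h import *
goto([.5248,-.2485,.081],.275)
im=robot.snapshot("side")
pp=P("side"); im=cv2.resize(im,None,fx=3,fy=3,interpolation=cv2.INTER_CUBIC)
q=[.5325,-.2463,.275,.0]
D=boxpts(q); D["tcp"]=robot.get_obs()["tool_pos"]
for k,v in D.items():
        u=proj(pp,v)[0]*3; cv2.circle(im,tuple(int(t) for t in u),4,(0,0,255),1); cv2.putText(im,k,(int(u[0])+4,int(u[1])),0,.5,(0,255,0),1)
u=proj(pp,boxpts(q)["bL"])[0]*3; x0,y0=max(0,int(u[0])-250),max(0,int(u[1])-200)
cv2.imwrite(f"pics/ov7_side.png",im[y0:y0+560,x0:x0+640])
```

```text
t 8.8 pos [ 0.4939 -0.2659  0.0564] rot [-1.5741 -0.002   0.2719] F [ 1.6681 -0.6226  2.0741] w 0.0003 
shift [ 0.0345 -0.0246  0.0084] turn [ 0.0033 -0.0031  0.002 ]
```

View pics/ov7_side.png

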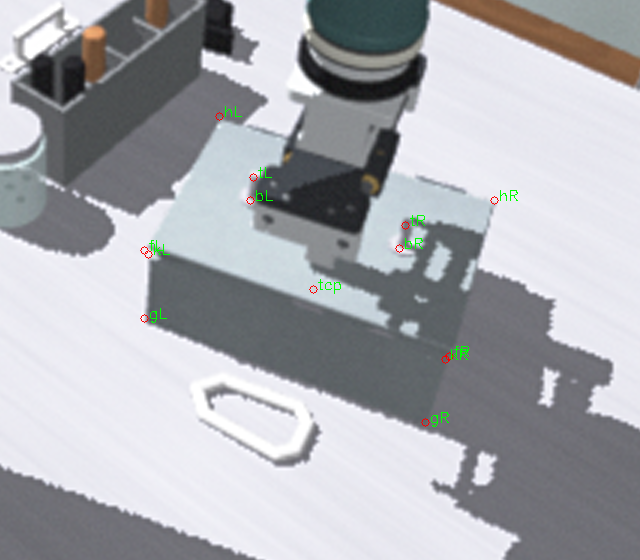

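Run:
```python
from h import *
o=robot.get_obs(); pp=P("wrist"); im=robot.snapshot("wrist")
t=o["tool_pos"]; M=R.from_euler('xyz',o["ee_rot"]).as_matrix()
E=np.array(pp["extrinsics"]); print("cam in tool", M.T@(E[:3,3]-t))
im=cv2.resize(im,None,fx=1.25,fy=1.25)
D={"tcp":t,"g":t-M[:,1]*.0188,"t25":t-M[:,1]*.025}
q=[.5325,-.2463,.275,.0]; D.update({k:v for k,v in boxpts(q).items() if k[0] in"tbfh"})
for k,v in D.items():
    u=proj(pp,v)[0]*1.25; cv2.circle(im,tuple(int(t) for t in u),4,(0,0,255),1); cv2.putText(im,k,(int(u[0])+4,int(u[1])),0,.5,(0,255,0),1)
cv2.imwrite("pics/w7.png",im); print(o["tool_pos"],o["wrist_force"],o["joint_positions"])
```

```text
cam in tool [ 0.00035851 -0.21144582  0.07022487]
[ 0.49299715 -0.26592032  0.0557116 ] [ 0.37572793 -0.02253515  1.79294812] [-5.95029415e-01  1.59301450e-01  1.52481347e+00 -1.24885877e-03
  1.45515273e+00 -8.66504733e-01]
```

View pics/w7.png

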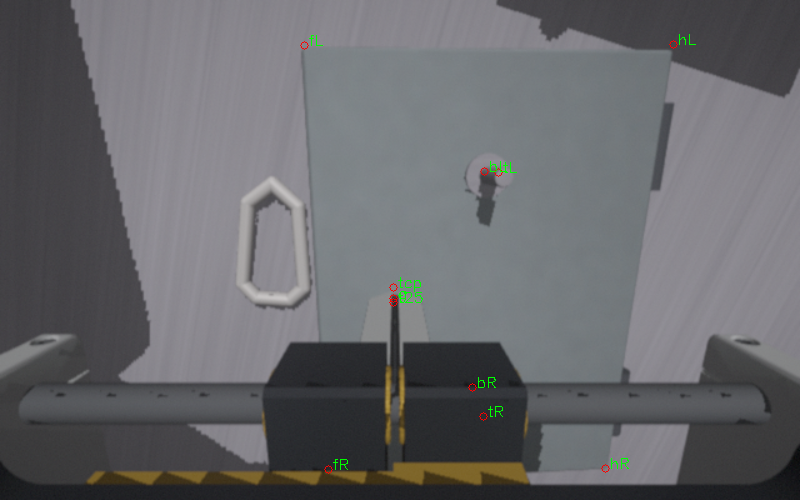

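Run:
```python
from h import *
o=robot.get_obs(); pp=P("wrist")
t=o["tool_pos"]; M=R.from_euler('xyz',o["ee_rot"]).as_matrix()
for h in [0,.01,.02,.03]:
    print(h,[ (proj(pp,t+M@[sx,-h,sz])[0]*1.25).round(1) for sx in(-.0125,.0125) for sz in(-.008,.008)])
im=robot.snapshot("wrist"); cv2.imwrite("pics/w8.png",cv2.resize(im[210:300,260:370],None,fx=6,fy=6,interpolation=cv2.INTER_CUBIC))
im=robot.snapshot("side"); cv2.imwrite("pics/s8.png",cv2.resize(im[180:320,340:500],None,fx=5,fy=5,interpolation=cv2.INTER_CUBIC))
```

```text
0 [array([372.5, 300. ]), array([372.1, 273.8]), array([415., 300.]), array([415.4, 273.8])]
0.01 [array([371.5, 306.2]), array([371., 279.]), array([416. , 306.2]), array([416.4, 279. ])]
0.02 [array([370.4, 313. ]), array([369.9, 284.6]), array([417., 313.]), array([417.4, 284.6])]
0.03 [array([369.2, 320.5]), array([368.7, 290.8]), array([418.1, 320.5]), array([418.6, 290.8])]
```

View pics/w8.png

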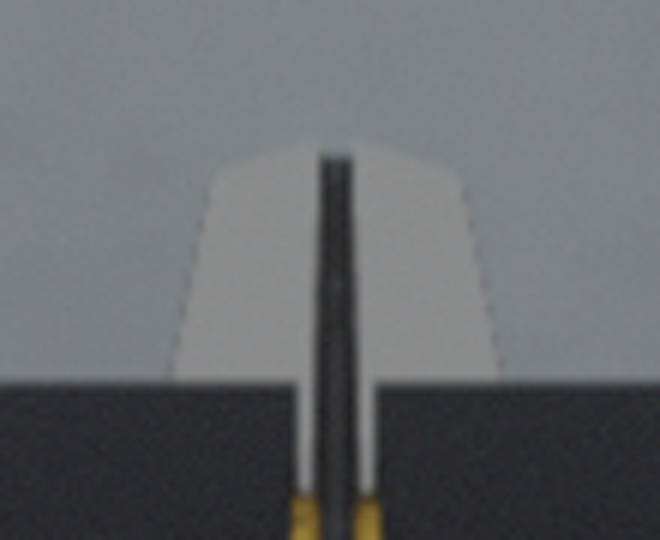

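View pics/s8.png

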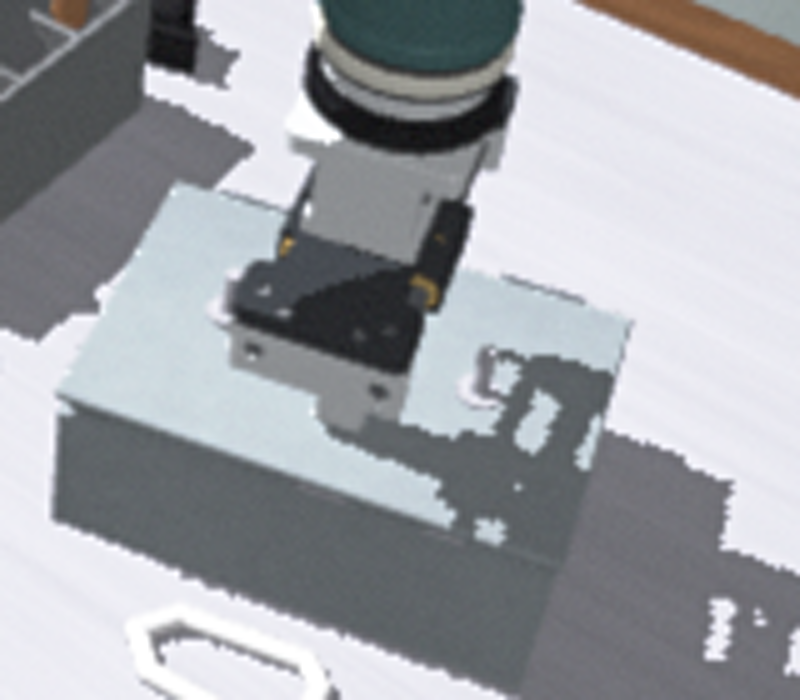

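The fingertips are about 25 mm above the reported TCP, in the wrist picture as well as by contact. I keep pushing until the force shows the stop.

>>> arm_command(
  series="0 0 0 -0.002 0.003 0 0;0 0 0 -0.002 0.003 0 0",
)

```text
time: 9.2
tool_pos: [0.4899, -0.2669, 0.0503]
ee_rot: [-1.574, -0.002, 0.272]
wrist_force: [1.3, -0.1, 2.5]
width: 0.0003
```

>>> arm_command(
  series="0 0 0 -0.002 0.003 0 0;0 0 0 0 0.002 0 0",
)

```text
time: 9.4
tool_pos: [0.4889, -0.2675, 0.0481]
ee_rot: [-1.575, -0.005, 0.272]
wrist_force: [-3.9, 2.7, 13.5]
width: 0.0004
```

>>> arm_command(
  series="0 0 0 0 0.002 0 0;0 0 0 0 0.001 0 0",
)

```text
time: 9.6
tool_pos: [0.4888, -0.2675, 0.0483]
ee_rot: [-1.576, -0.006, 0.272]
wrist_force: [0.6, 0.3, 3.0]
width: 0.0004
```

>>> arm_command(
  series="0 0 0 0 -0.03 0 0;0 0 0 0 -0.04 0 0;0 0 0 0 -0.04 0 0;0 0 0 0 -0.04 0 0;0 0 0 0 -0.04 0.04 0.094;0 0 0 0 -0.02 0.04 0.094;0 0 0 -0.005 0 0.04 0.094;0 0 0 -0.005 0 0.048 0.094;0 0 0 -0.005 0 0.048 0.094;0 0 0 -0.005 0 0.048 0.094",
)

```text
time: 10.6
tool_pos: [0.3916, -0.0201, 0.2524]
ee_rot: [-1.564, 0.014, 0.258]
wrist_force: [0.5, 0.5, 0.5]
width: 0.045
```

Run:
```python
from h import *
A=np.array([0.5501,0.3374]);B=np.array([.5975,.2308]);m=(A+B)/2;print(m,np.arctan2(*(B-A)[::-1]))
goto([.573,.2845,.25],.41)
for c in["top","side"]:
    im=robot.snapshot(c); cv2.imwrite(f"pics/{c}9.png",im); pp=P(c); im=cv2.resize(im,None,fx=3,fy=3,interpolation=cv2.INTER_CUBIC)
    q=[.5325,-.2463,.275,.0]
    for k,v in boxpts(q).items():
        u=proj(pp,v)[0]*3; cv2.circle(im,tuple(int(t) for t in u),4,(0,0,255),1); cv2.putText(im,k,(int(u[0])+4,int(u[1])),0,.5,(0,255,0),1)
    u=proj(pp,boxpts(q)["bL"])[0]*3; x0,y0=max(0,int(u[0])-250),max(0,int(u[1])-200)
    cv2.imwrite(f"pics/ov9_{c}.png",im[y0:y0+560,x0:x0+640])
```

```text
[0.5738 0.2841] -1.152397932813596
t 10.6 pos [ 0.3916 -0.0201  0.2524] rot [-1.5643  0.0141  0.2578] F [0.5325 0.5061 0.4795] w 0.045 
shift [0.2531 0.0004 0.2482] turn [-0.0075 -0.1522 -0.0135]
```

View pics/ov9_top.png

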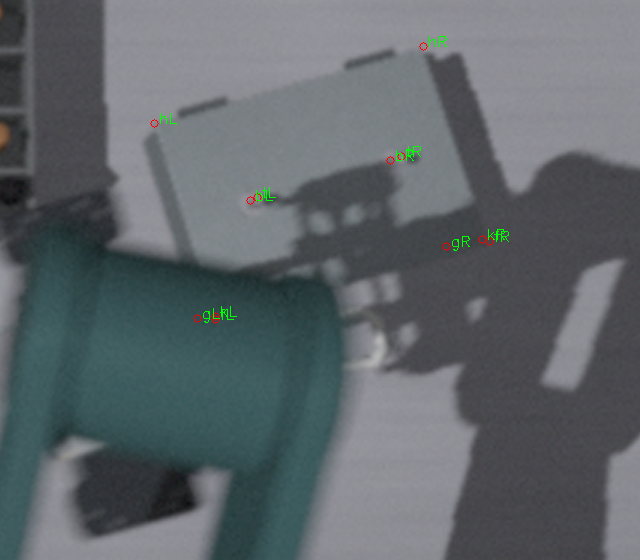

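View pics/ov9_side.png

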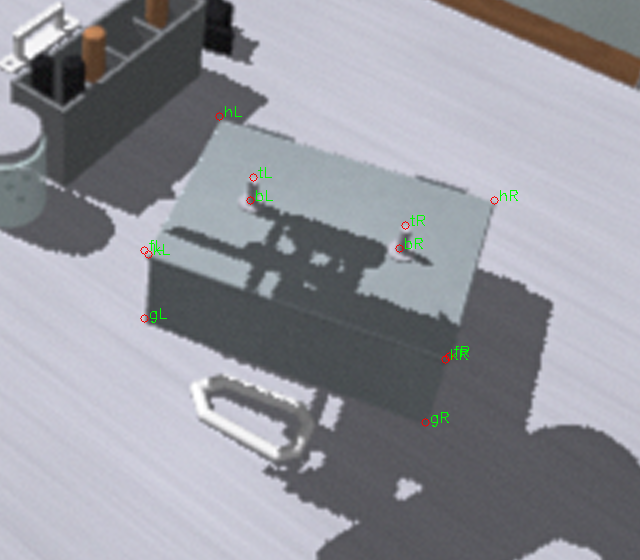

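Lid is shut: the overlay with angle 0 matches in both views. Now I go over the handle.

>>> arm_command(
  series="-0.007 -0.08 -0.013 0.033 0 0.033 0.094;0 -0.072 0 0.033 0 0.033 0.094;0 0 0 0.033 0 0.033 0.094;0 0 0 0.033 0 0.033 0.094;0 0 0 0.033 0 0.033 0.094;0 0 0 0.033 0 0.033 0.094;0 0 0 0.03 0 0.033 0.094;0 0 0 0 0 0 0.094",
)

```text
time: 11.5
tool_pos: [0.5224, 0.283, 0.2427]
ee_rot: [-1.582, 0.011, 0.411]
wrist_force: [0.2, -0.6, -0.5]
width: 0.0939
```

Run:
```python
from h import *
goto([.573,.2845,.25],.41)
o=robot.get_obs(); pp=P("wrist"); im=robot.snapshot("wrist"); cv2.imwrite("pics/w10raw.png",im)
t=o["tool_pos"]; M=R.from_euler('xyz',o["ee_rot"]).as_matrix()
im=cv2.resize(im,None,fx=1.25,fy=1.25)
h=np.array([.573,.2845,0]);d=np.array([np.cos(-1.152),np.sin(-1.152),0])
D={"tcp":t,"A":h+.058*d+[0,0,.004],"B":h-.058*d+[0,0,.004],"T":h+[0,0,.046]}
for k,v in D.items():
    u=proj(pp,v)[0]*1.25; cv2.circle(im,tuple(int(t) for t in u),4,(0,0,255),1); cv2.putText(im,k,(int(u[0])+4,int(u[1])),0,.5,(0,255,0),1)
cv2.imwrite("pics/w10.png",im)
```

```text
t 11.5 pos [0.5224 0.283  0.2427] rot [-1.5817  0.0109  0.4106] F [ 0.1677 -0.6232 -0.4969] w 0.0939 
shift [ 0.0469 -0.0076 -0.0189] turn [ 0.0109  0.0007 -0.0109]
```

View pics/w10.png

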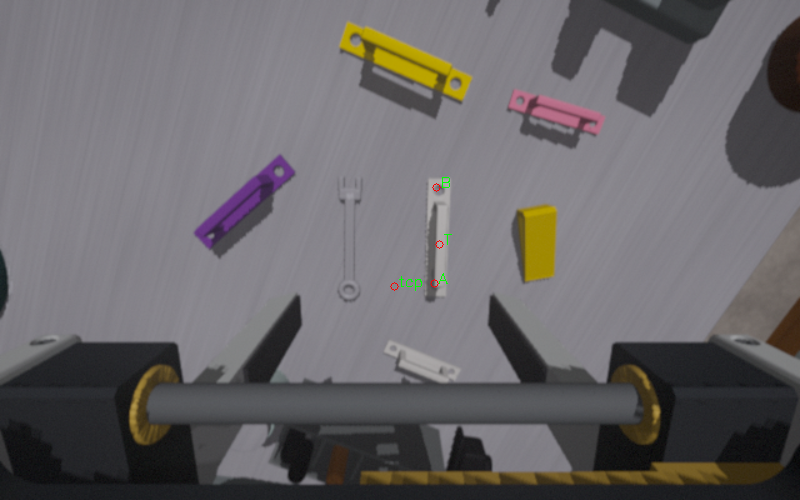

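Run:
```python
import cv2
im=cv2.imread("pics/w10raw.png"); cv2.imwrite("pics/w10c.png",cv2.resize(im[135:245,310:390],None,fx=5,fy=5,interpolation=cv2.INTER_CUBIC))
```

```text
(no output)
```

View pics/w10c.png

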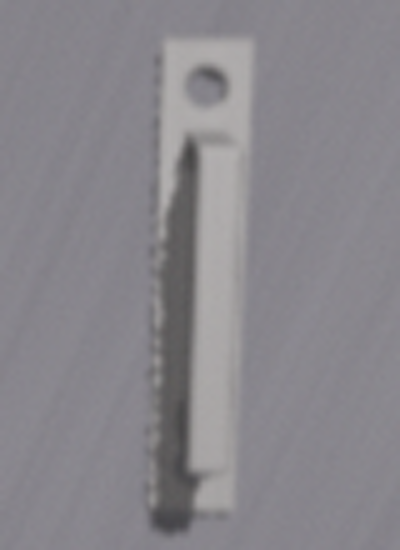

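Run:
```python
from h import *
np.set_printoptions(precision=4,suppress=True)
pp=P("wrist"); b=lambda u,v,z: back(pp,310+u/5-.4,135+v/5-.4,z)
H=b(207,86,.004)
bt=b(219.5,143,.046); bb=b(209,471,.046); print("bar",bt,bb,np.linalg.norm(bt-bb),(bt+bb)/2,np.arctan2(*(bb-bt)[1::-1]))
s=[b(163,38,.004),b(255,38,.004),b(234,511,.004),b(152,509,.004)]
print("strip",np.mean(s,0),[np.linalg.norm(s[i]-s[i-1]) for i in range(4)],np.arctan2(*(s[2]-s[1])[1::-1]),np.arctan2(*(s[3]-s[0])[1::-1]))
print("hole",H)
```

```text
bar [0.5565 0.3229 0.046 ] [0.5931 0.2386 0.046 ] 0.09185022448737765 [0.5748 0.2808 0.046 ] -1.1620565925337798
strip [0.5756 0.28   0.004 ] [np.float64(0.14398873361090464), np.float64(0.026444315333793024), np.float64(0.14456309992060304), np.float64(0.025597862166387608)] -1.1692497965111899 -1.163357762393877
hole [0.5525 0.3338 0.004 ]
```

Run:
```python
from h import *
goto([.575,.281,.10],.408)
```

```text
t 11.55 pos [0.5221 0.2807 0.2431] rot [-1.5832  0.0114  0.4085] F [-0.0438 -1.4911 -0.6587] w 0.0938 
shift [ 0.0503  0.1428 -0.019 ] turn [ 0.0124  0.0006 -0.0114]
```

>>> arm_command(
  series="0.012 0 -0.011 0.02 0 -0.009 0.094;0 0 0 0.02 0.02 -0.01 0.094;0 0 0 0.01 0.04 0 0.094;0 0 0 0 0.04 0 0.094;0 0 0 0 0.04 0 0.094;0 0 0 0 0 0 0.094",
)

```text
time: 12.15
tool_pos: [0.5807, 0.2695, 0.0997]
ee_rot: [-1.578, 0.0, 0.398]
wrist_force: [0.3, -0.7, -1.5]
width: 0.0942
```

Run:
```python
from h import *
goto([.575,.281,.03],.408)
im=robot.snapshot("side"); cv2.imwrite("pics/s11.png",cv2.resize(im[80:240,180:360],None,fx=4,fy=4,interpolation=cv2.INTER_CUBIC))
im=robot.snapshot("wrist"); cv2.imwrite("pics/w11.png",im)
```

```text
t 12.15 pos [0.5807 0.2695 0.0997] rot [-1.5785  0.0001  0.3984] F [ 0.2801 -0.7381 -1.5219] w 0.0942 
shift [-0.0007  0.0696  0.0133] turn [ 0.0077 -0.0096 -0.0001]
```

View pics/s11.png

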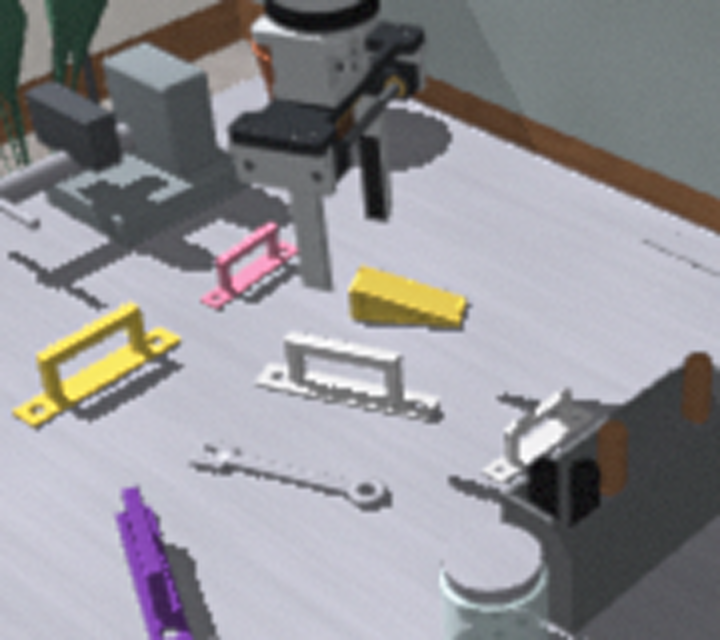

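View pics/w11.png

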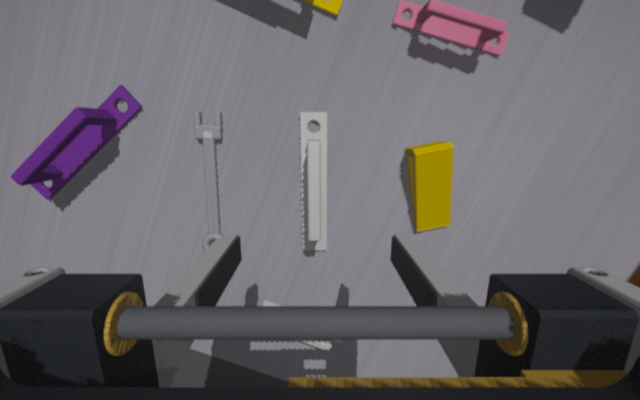

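>>> arm_command(
  series="0.007 -0.009 0 -0.001 0.02 0.007 0.094;0 0 0 0 0.02 0.005 0.094;0 0 0 0 0.02 0.001 0.094;0 0 0 0 0.005 0 0.094;0 0 0 0 0 0 0.094",
)

```text
time: 12.75
tool_pos: [0.5921, 0.2845, 0.0634]
ee_rot: [-1.574, -0.047, 0.405]
wrist_force: [0.5, -0.2, -0.4]
width: 0.0938
```

```bash
cat >> h.py <<'E'
def hfit(pp,im0,pix):
    pass
E
python3 - <<'E'
from h import *
goto([.575,.281,-.010],.408)
im=robot.snapshot("side"); cv2.imwrite("pics/s12.png",cv2.resize(im[100:220,200:340],None,fx=5,fy=5,interpolation=cv2.INTER_CUBIC))
o=robot.get_obs(); pp=P("wrist"); im=robot.snapshot("wrist"); cv2.imwrite("pics/w12raw.png",im)
im=cv2.resize(im,None,fx=1.25,fy=1.25)
h=np.array([.5752,.2805,0]);a=-1.163;d=np.array([np.cos(a),np.sin(a),0]);n=np.array([-d[1],d[0],0])
D={}
for i,(x,y,z) in enumerate([(.072,.013,.004),(-.072,.013,.004),(.072,-.013,.004),(-.072,-.013,.004),(.046,.006,.046),(-.046,.006,.046),(.046,-.006,.046),(-.046,-.006,.046),(.058,0,.004),(-.058,0,.004)]): D[str(i)]=h+d*x+n*y+[0,0,z]
for k,v in D.items():
    u=proj(pp,v)[0]*1.25; cv2.circle(im,tuple(int(t) for t in u),3,(0,0,255),1); cv2.putText(im,k,(int(u[0])+4,int(u[1])),0,.4,(0,255,0),1)
cv2.imwrite("pics/w12.png",im)
E
```

```text
t 12.75 pos [0.5921 0.2845 0.0634] rot [-1.5745 -0.0471  0.405 ] F [ 0.4872 -0.1635 -0.4253] w 0.0938 
shift [-0.0205  0.0725  0.0038] turn [ 0.0037 -0.0031  0.0471]
```

View pics/s12.png

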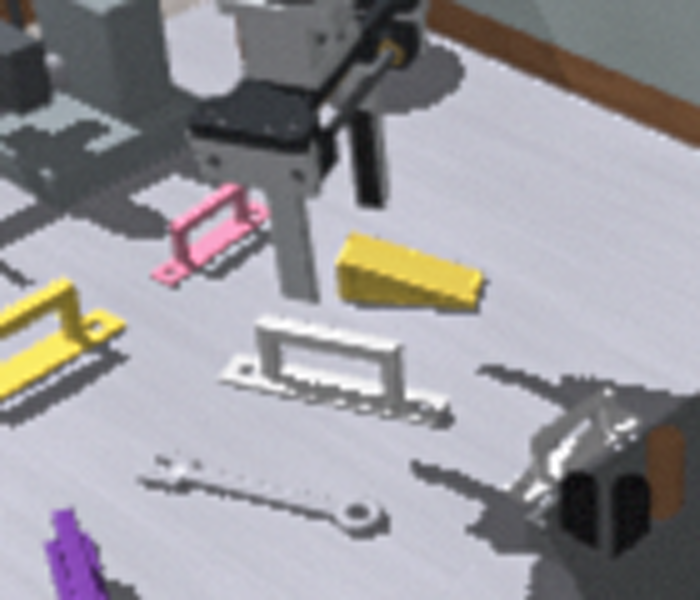

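View pics/w12.png

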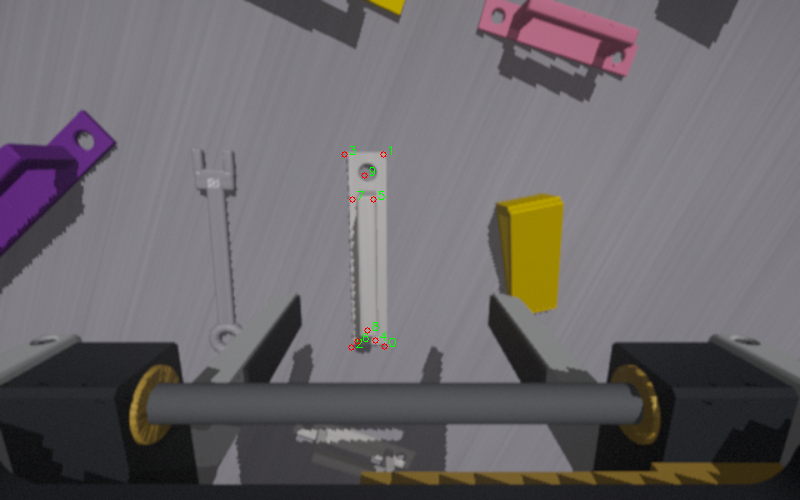

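Run:
```python
from h import *
o=robot.get_obs(); print({k:np.round(o[k],3) for k in o})
```

```text
{'time': np.float64(12.85), 'joint_positions': array([ 0.363,  0.325,  1.306, -0.002,  1.462, -0.042]), 'qvel': array([ 0.003,  0.004,  0.01 ,  0.001, -0.004,  0.003]), 'joint_torque': array([-1.3000e-02, -4.2634e+01, -2.9055e+01,  6.0000e-02, -1.4900e-01,
        0.0000e+00]), 'tool_pos': array([0.592, 0.285, 0.064]), 'ee_rot': array([-1.574, -0.048,  0.405]), 'wrist_force': array([-0.383, -0.355,  0.609]), 'wrist_torque': array([-0.054,  0.045, -0.026]), 'width': np.float64(0.094)}
```

>>> arm_command(
  series="0.003 -0.003 0.047 -0.02 0 0.004 0.094;0 0 0 0 0 0 0.094",
)

```text
time: 13.05
tool_pos: [0.5742, 0.2808, 0.0671]
ee_rot: [-1.572, -0.006, 0.408]
wrist_force: [-0.0, 0.1, -0.4]
width: 0.0937
```

Run:
```python
from h import *
goto([.575,.281,-.010],.408); print(robot.get_obs()["joint_positions"])
```

```text
t 13.05 pos [0.5742 0.2808 0.0671] rot [-1.5718 -0.0062  0.4075] F [-0.0039  0.073  -0.3737] w 0.0937 
shift [ 0.0004  0.0771 -0.    ] turn [ 0.001  -0.0005  0.0062]
[ 0.3666  0.319   1.3072 -0.0008  1.5093 -0.0409]
```

>>> arm_command(
  series="0.001 0 0.006 0 0.015 0 0.094;0 0 0 0 0.015 0 0.094;0 0 0 0 0 0 0.094",
)

```text
time: 13.35
tool_pos: [0.5769, 0.2813, 0.0374]
ee_rot: [-1.571, -0.007, 0.407]
wrist_force: [-0.9, -0.4, -0.6]
width: 0.0943
```

Run:
```python
from h import *
goto([.575,.281,-.010],.408); print(robot.get_obs()["joint_positions"])
```

```text
t 13.35 pos [0.5769 0.2813 0.0374] rot [-1.5714 -0.0066  0.4072] F [-0.9395 -0.4306 -0.5544] w 0.0943 
shift [-0.0022  0.0474  0.0005] turn [ 0.0006 -0.0008  0.0066]
[ 0.3656  0.3429  1.3369 -0.0003  1.4551 -0.0416]
```

>>> arm_command(
  series="0 0 0.006 -0.002 0.013 0 0.094;0 0 0 0 0.013 0 0.094;0 0 0 0 0.013 0 0.094;0 0 0 0 0 0 0.094",
)

```text
time: 13.75
tool_pos: [0.5739, 0.2798, -0.0076]
ee_rot: [-1.571, 0.004, 0.407]
wrist_force: [-0.0, -0.8, -0.6]
width: 0.0938
```

Run:
```python
from h import *
goto([.575,.281,-.010],.408)
im=robot.snapshot("side"); cv2.imwrite("pics/s13.png",cv2.resize(im[100:220,200:340],None,fx=5,fy=5,interpolation=cv2.INTER_CUBIC))
im=robot.snapshot("wrist"); cv2.imwrite("pics/w13.png",im)
```

```text
t 13.75 pos [ 0.5739  0.2798 -0.0076] rot [-1.5713  0.0036  0.407 ] F [-0.0283 -0.8221 -0.6107] w 0.0938 
shift [0.0015 0.0024 0.0006] turn [ 0.0005 -0.001  -0.0036]
```

View pics/s13.png

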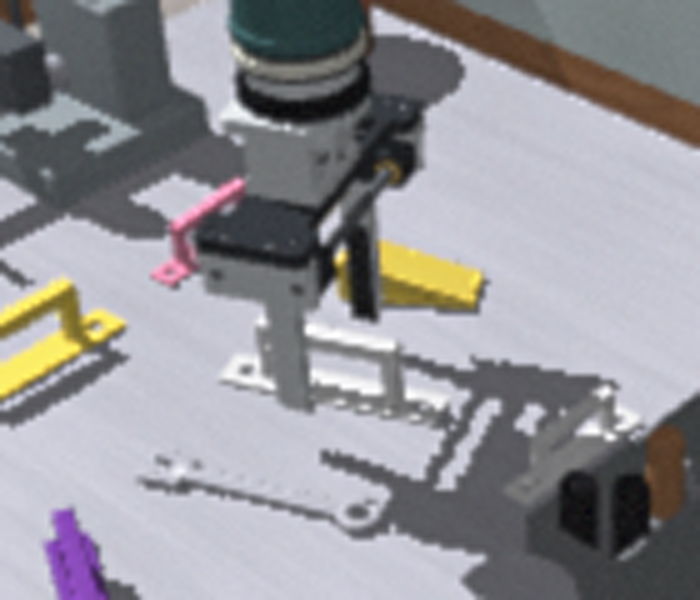

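View pics/w13.png

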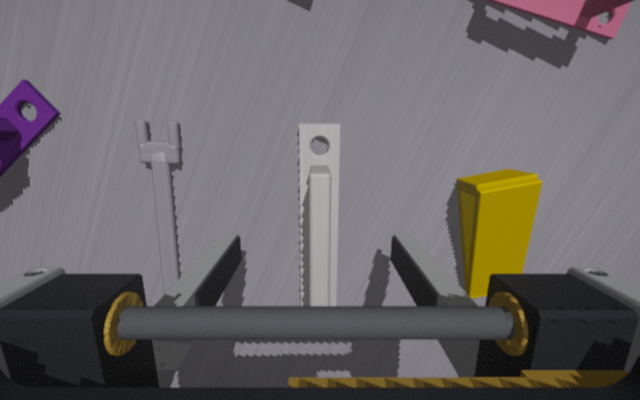

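Run:
```python
from h import *
o=robot.get_obs(); t=o["tool_pos"]; M=R.from_euler('xyz',o["ee_rot"]).as_matrix()
ps=P("side");pw=P("wrist")
print("handle ctr in tool", M.T@(np.array([.575,.281,.04])-t))
for h in [0,.02,.03,.04]:
  for sz in [-.008,.008]:
    print(h,sz,"side near outer/inner",[((proj(ps,t+M@[sx,-h,sz])[0]-[200,100])*5).round() for sx in(-.0595,-.047)],"wrist inner L,R",[proj(pw,t+M@[sx,-h,sz])[0].round(1) for sx in(-.047,.047)])
```

```text
handle ctr in tool [-0.00013668 -0.04509085  0.00060458]
0 -0.008 side near outer/inner [array([309., 457.]), array([318., 445.])] wrist inner L,R [array([251.2, 239.9]), array([379.3, 240. ])]
0 0.008 side near outer/inner [array([285., 452.]), array([294., 439.])] wrist inner L,R [array([250., 219.]), array([380.4, 219. ])]
0.02 -0.008 side near outer/inner [array([306., 431.]), array([315., 418.])] wrist inner L,R [array([245.1, 250.4]), array([385.3, 250.4])]
0.02 0.008 side near outer/inner [array([281., 426.]), array([290., 413.])] wrist inner L,R [array([243.7, 227.6]), array([386.7, 227.6])]
0.03 -0.008 side near outer/inner [array([304., 418.]), array([313., 405.])] wrist inner L,R [array([241.6, 256.3]), array([388.8, 256.3])]
0.03 0.008 side near outer/inner [array([280., 413.]), array([289., 400.])] wrist inner L,R [array([240.1, 232.5]), array([390.3, 232.6])]
0.04 -0.008 side near outer/inner [array([303., 404.]), array([312., 392.])] wrist inner L,R [array([237.7, 262.9]), array([392.6, 262.9])]
0.04 0.008 side near outer/inner [array([278., 399.]), array([287., 387.])] wrist inner L,R [array([236.1, 238. ]), array([394.3, 238. ])]
```

Tip geometry agrees in both views: tip 32 mm behind the TCP, laterally centred. I go down 3 mm and close.

>>> arm_command(
  series="0 0 -0.003 0.001 0.003 0 0.094;0 0 0 0 0 0 0;0 0 0 0 0 0 0;0 0 0 0 0 0 0;0 0 0 0 0 0 0;0 0 0 0 0 0 0;0 0 0 0 0 0 0;0 0 0 0 0 0 0;0 0 0 0 0 0 0;0 0 0 0 0 0 0;0 0 0 0 0 0 0",
)

```text
time: 14.95
tool_pos: [0.5789, 0.282, -0.0046]
ee_rot: [-1.572, -0.01, 0.407]
wrist_force: [0.4, 0.7, -0.7]
width: 0.0173
```

Run:
```python
from h import *
goto([.575,.281,-.010],.408)
im=robot.snapshot("side"); cv2.imwrite("pics/s14.png",cv2.resize(im[100:220,200:340],None,fx=5,fy=5,interpolation=cv2.INTER_CUBIC))
```

```text
t 14.95 pos [ 0.5789  0.282  -0.0046] rot [-1.5717 -0.0105  0.4072] F [ 0.3641  0.7113 -0.7495] w 0.0173 
shift [-0.004   0.0054  0.0007] turn [ 0.0009 -0.0008  0.0105]
```

View pics/s14.png

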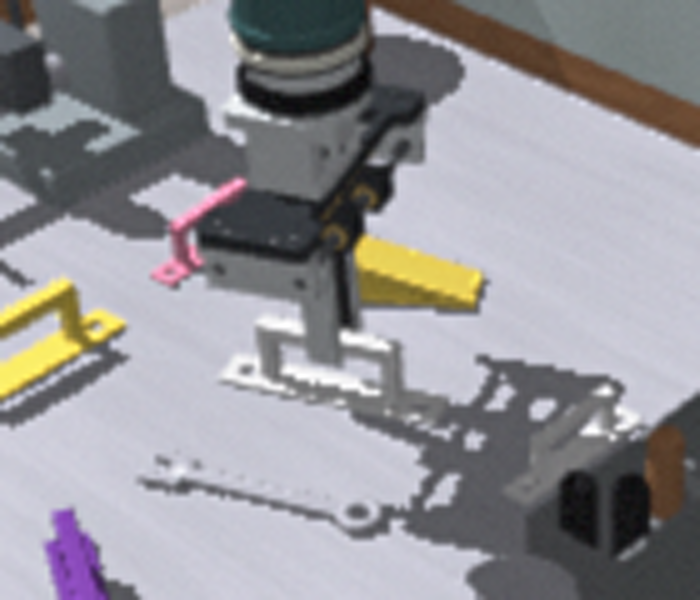

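>>> arm_command(
  series="0 0 0.01 -0.003 0.005 0 0.02;0 0 0 0 0 0 0;0 0 0 0 0 0 0;0 0 0 0 0 0 0;0 0 0 0 0 0 0;0 0 0 0 0 0 0",
)

```text
time: 15.6
tool_pos: [0.576, 0.2807, -0.0099]
ee_rot: [-1.572, 0.0, 0.407]
wrist_force: [0.3, 0.0, 0.0]
width: 0.0115
```

Run:
```python
from h import *
goto([.575,.281,-.010],.408)
im=robot.snapshot("side"); cv2.imwrite("pics/s15.png",cv2.resize(im[130:200,225:315],None,fx=8,fy=8,interpolation=cv2.INTER_CUBIC))
im=robot.snapshot("wrist"); cv2.imwrite("pics/w15.png",im)
```

```text
t 15.6 pos [ 0.576   0.2807 -0.0099] rot [-1.5717  0.0004  0.4072] F [0.2991 0.0259 0.0261] w 0.0115 
shift [-0.0008  0.0001  0.0007] turn [ 0.0009 -0.0008 -0.0004]
```

View pics/s15.png

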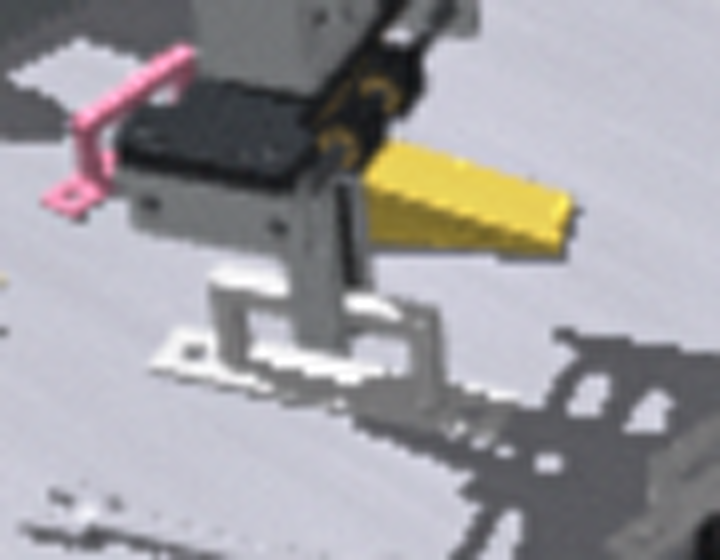

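View pics/w15.png

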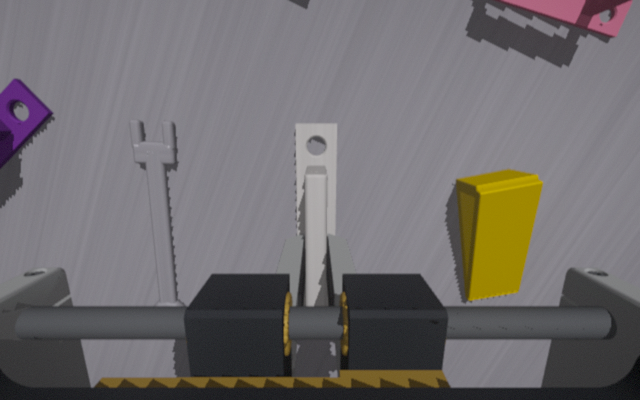

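>>> arm_command(
  series="0 0 0 0 -0.015 0 0;0 0 0 0 -0.03 0 0;0 0 0 0 -0.03 0 0;0 0 0 0 -0.03 0 0;0 0 0 0 -0.03 0 0;0 0 0 0 -0.03 0 0;0 0 0 0 -0.03 0 0;0 0 0 0 -0.03 0 0;0 0 0 0 0 0 0;0 0 0 0 0 0 0",
)

```text
time: 16.7
tool_pos: [0.5735, 0.28, 0.2264]
ee_rot: [-1.571, 0.005, 0.407]
wrist_force: [0.5, 0.8, -2.0]
width: 0.0118
```

Run:
```python
from h import *
q=[.5325,-.2463,.275,.0]
D=boxpts(q); s=(D["tL"]+D["tR"])/2; print(s)
goto([s[0],s[1],.21],.275)
im=robot.snapshot("side"); cv2.imwrite("pics/s16.png",im[0:240,150:470])
im=robot.snapshot("wrist"); cv2.imwrite("pics/w16.png",im)
```

```text
[ 0.5325 -0.2463  0.106 ]
t 16.7 pos [0.5735 0.28   0.2264] rot [-1.5715  0.0051  0.4071] F [ 0.5199  0.752  -2.0333] w 0.0118 
shift [-0.2459  0.018  -0.4671] turn [ 0.001   0.1321 -0.0051]
```

View pics/s16.png

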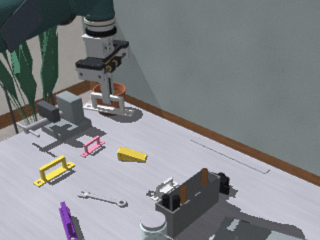

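View pics/w16.png

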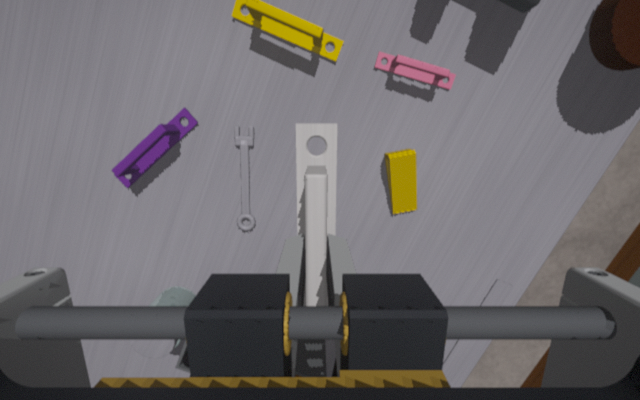

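>>> arm_command(
  series="0 0.066 0 0 0 -0.01 0;0 0.066 -0.005 -0.01 0 -0.02 0;0 0 0 -0.012 0 -0.033 0;0 0 0 -0.012 0 -0.033 0;0 0 0 -0.012 0 -0.033 0;0 0 0 -0.012 0 -0.033 0;0 0 0 -0.012 0 -0.033 0;0 0 0 -0.012 0 -0.033 0;0 0 0 -0.012 0 -0.033 0",
)

```text
time: 17.7
tool_pos: [0.5447, -0.0023, 0.2019]
ee_rot: [-1.565, 0.041, 0.28]
wrist_force: [0.8, -0.7, -1.2]
width: 0.0114
```

Run:
```python
from h import *
goto([.5325,-.2463,.21],.275)
```

```text
t 17.7 pos [ 0.5447 -0.0023  0.2019] rot [-1.565   0.0412  0.2798] F [ 0.7805 -0.7215 -1.2269] w 0.0114 
shift [-0.0794 -0.0062 -0.2311] turn [-0.0057  0.0047 -0.0412]
```

>>> arm_command(
  series="-0.006 0.004 -0.04 -0.01 -0.006 -0.02 0;0 0 0 -0.012 -0.002 -0.033 0;0 0 0 -0.012 -0.002 -0.033 0;0 0 0 -0.012 -0.002 -0.033 0;0 0 0 -0.012 -0.002 -0.033 0;0 0 0 -0.01 0 -0.03 0;0 0 0 0 0 -0.015 0;0 0 0 0 0 0 0",
)

```text
time: 18.5
tool_pos: [0.5218, -0.2196, 0.195]
ee_rot: [-1.552, 0.028, 0.269]
wrist_force: [-1.1, -0.4, -1.2]
width: 0.0118
```

Run:
```python
from h import *
goto([.5325,-.2463,.16],.275)
o=robot.get_obs()
for c in["top","side","wrist"]:
    pp=P(c); im=robot.snapshot(c); cv2.imwrite(f"pics/{c}17.png",im)
```

```text
t 18.5 pos [ 0.5218 -0.2196  0.195 ] rot [-1.5518  0.0284  0.2695] F [-1.1001 -0.4321 -1.2234] w 0.0118 
shift [ 0.0042  0.0344 -0.0292] turn [-0.0191 -0.0058 -0.0283]
```

View pics/wrist17.png

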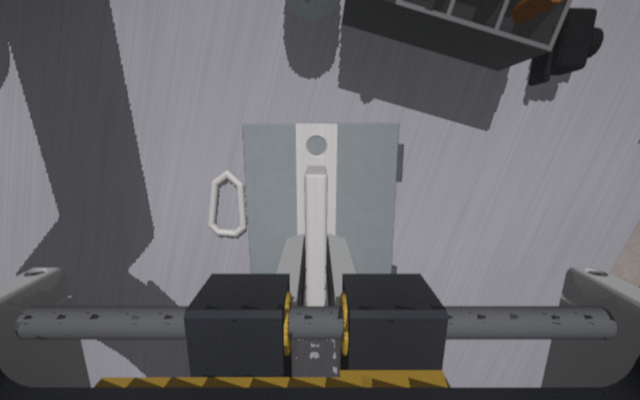

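View pics/side17.png

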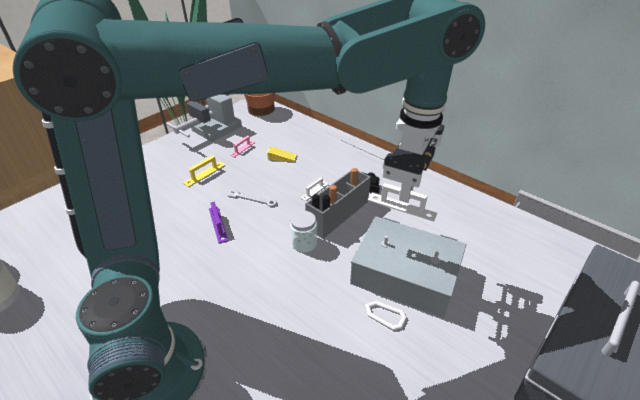

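View pics/top17.png

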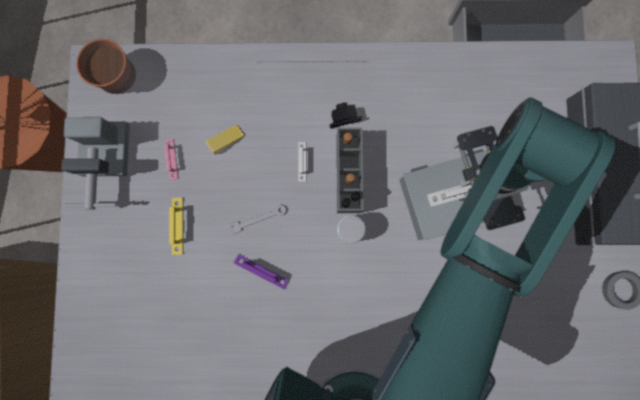

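Run:
```python
import cv2
im=cv2.imread("pics/side17.png"); cv2.imwrite("pics/z1.png",cv2.resize(im[205:325,345:475],None,fx=6,fy=6,interpolation=cv2.INTER_CUBIC)[:600])
cv2.imwrite("pics/z1b.png",cv2.resize(im[225:325,345:475],None,fx=6,fy=6,interpolation=cv2.INTER_CUBIC))
im=cv2.imread("pics/top9.png"); cv2.imwrite("pics/z2.png",cv2.resize(im[125:215,395:525],None,fx=6,fy=6,interpolation=cv2.INTER_CUBIC))
```

```text
(no output)
```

View pics/z1.png

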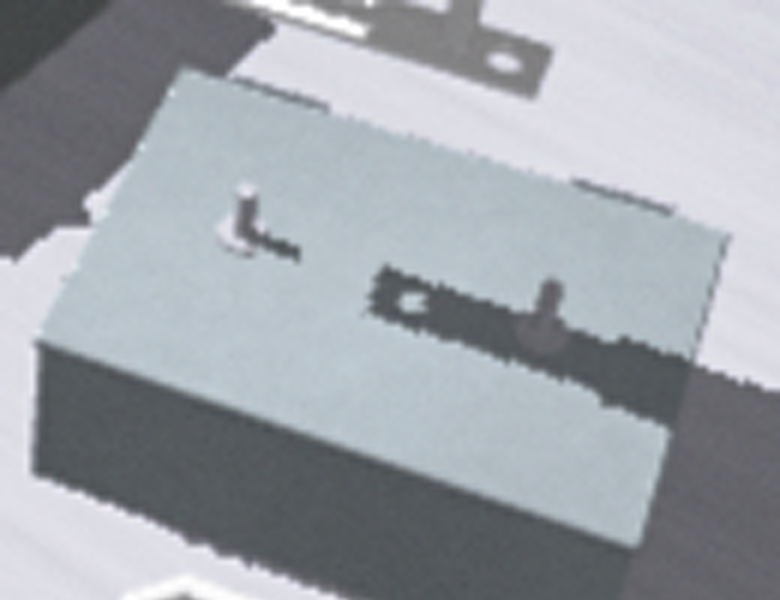

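View pics/z2.png

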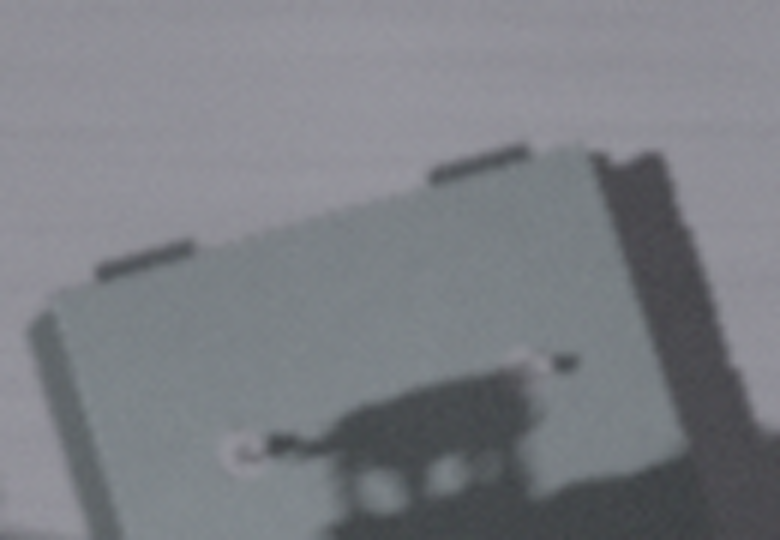

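Run:
```python
from h import *
from scipy.optimize import least_squares
np.set_printoptions(precision=4,suppress=True)
S=dict(hL=(182,68),hR=(730,235),fL=(40,342),fR=(637,547),tL=(247,188),tR=(553,281),bL=(241,236),bR=(543,330))
T=dict(bL=(245,452),bR=(523,363),hL=(55,297),hR=(588,150))
ob=[("side",k,(np.array(v)-2.5)/6+[345,205]) for k,v in S.items()]+[("top",k,(np.array(v)-2.5)/6+[395,125]) for k,v in T.items()]
PP={c:P(c) for c in("side","top")}
def f(q,sel=None):
    b=boxpts([*q,0]); ax=(b["hL"]-b["fL"])/.162
    for k in("hL","hR"): b[k]=b[k]+.002*ax
    return np.concatenate([proj(PP[c],b[k])[0]-v for c,k,v in ob if sel in(None,c)])
for sel in(None,"side","top"):
    r=least_squares(lambda q:f(q,sel),[.53,-.246,.275],loss="soft_l1"); print(sel,r.x); print(f(r.x,sel).reshape(-1,2).round(1).tolist())
```

```text
None [ 0.5307 -0.2471  0.2809]
[[-0.2, -0.6], [0.2, -0.9], [-1.4, -0.9], [0.9, 0.2], [0.2, 0.2], [0.0, 0.7], [0.2, -0.2], [-0.2, 0.2], [0.1, 0.5], [0.4, 1.7], [-0.5, -0.1], [0.2, -1.7]]
side [ 0.5304 -0.2472  0.2825]
[[-0.3, -0.5], [0.2, -0.8], [-1.4, -0.7], [1.0, 0.3], [0.2, 0.3], [0.0, 0.8], [0.1, -0.1], [-0.2, 0.3]]
top [ 0.531  -0.2469  0.2796]
[[-0.0, 0.3], [0.4, 1.6], [-0.5, -0.3], [0.1, -1.8]]
```

Run:
```python
from h import *
goto([.5307,-.2470,.16],.281)
o=robot.get_obs(); t=o["tool_pos"]; M=R.from_euler('xyz',o["ee_rot"]).as_matrix(); pw=P("wrist")
for z0 in(0,.002): print(z0,[proj(pw,t+M@p)[0].round(1) for p in ([0,-.014,.058+z0],[-.013,-.014,.072+z0],[.013,-.014,.072+z0],[-.006,-.056,.046+z0],[.006,-.056,.046+z0])])
im=cv2.imread("pics/wrist17.png"); cv2.imwrite("pics/z3.png",cv2.resize(im[115:245,260:370],None,fx=5,fy=4.6,interpolation=cv2.INTER_CUBIC))
```

```text
t 18.65 pos [ 0.5223 -0.2171  0.1964] rot [-1.5523  0.0269  0.2731] F [-0.3435  0.085  -1.8677] w 0.0116 
shift [ 0.001   0.0358 -0.0317] turn [-0.0186 -0.0081 -0.0268]
0 [array([314.9, 149.8]), array([294.1, 127. ]), array([335.7, 127. ]), array([303.1, 178.7]), array([326.5, 178.7])]
0.002 [array([314.9, 146.6]), array([294. , 123.7]), array([335.7, 123.7]), array([303. , 174.8]), array([326.5, 174.8])]
```

View pics/z3.png

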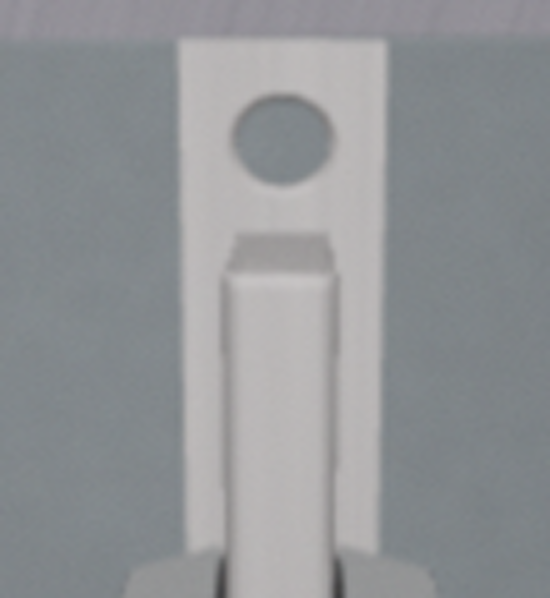

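>>> arm_command(
  series="-0.018 -0.008 -0.026 0 0 -0.012 0;0 0 0 0 0.01 -0.012 0;0 0 0 0 0.01 -0.009 0;0 0 0 0 0.01 0 0;0 0 0 0 0 0 0",
)

```text
time: 19.15
tool_pos: [0.5333, -0.2438, 0.1634]
ee_rot: [-1.567, 0.0, 0.289]
wrist_force: [-0.8, -0.5, -1.9]
width: 0.0119
```

Run:
```python
from h import *
goto([.5306,-.2496,.13],.281)
```

```text
t 19.15 pos [ 0.5333 -0.2438  0.1634] rot [-1.5674  0.      0.2893] F [-0.7944 -0.4665 -1.9002] w 0.0119 
shift [-0.0042  0.0334 -0.0049] turn [-0.0034  0.0083 -0.    ]
```

>>> arm_command(
  series="-0.003 0.008 0 -0.003 0.008 -0.004 0;0 0 0 -0.001 0.008 -0.001 0;0 0 0 0 0.008 0 0;0 0 0 0 0.006 0 0;0 0 0 0 0 0 0",
)

```text
time: 19.65
tool_pos: [0.5302, -0.249, 0.1297]
ee_rot: [-1.569, 0.002, 0.281]
wrist_force: [-0.7, -0.4, -1.4]
width: 0.0117
```

Run:
```python
from h import *
goto([.5306,-.2496,.111],.281)
o=robot.get_obs()
for c in["side","wrist"]:
    pp=P(c); im=robot.snapshot(c); cv2.imwrite(f"pics/{c}20.png",im)
im=cv2.imread("pics/side20.png"); cv2.imwrite("pics/z4.png",cv2.resize(im[180:305,345:475],None,fx=4.8,fy=4.8,interpolation=cv2.INTER_CUBIC))
```

```text
t 19.65 pos [ 0.5302 -0.249   0.1297] rot [-1.5685  0.0015  0.2813] F [-0.6886 -0.4246 -1.4267] w 0.0117 
shift [ 0.0002  0.0187 -0.0007] turn [-0.0023  0.0003 -0.0015]
```

View pics/z4.png

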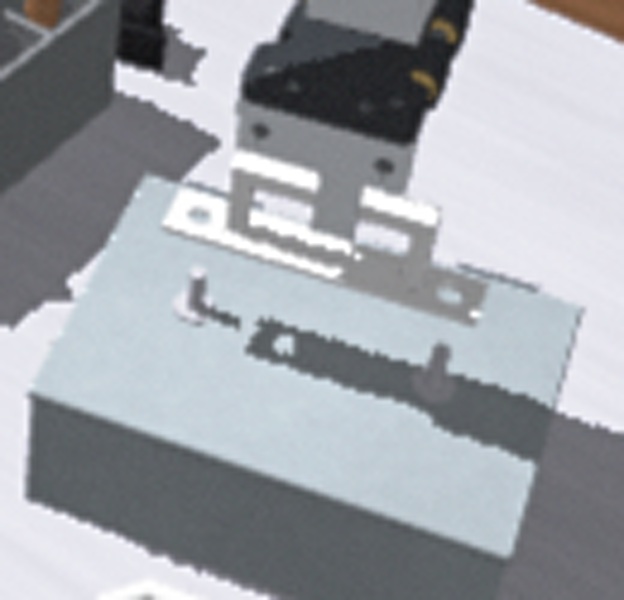

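View pics/wrist20.png

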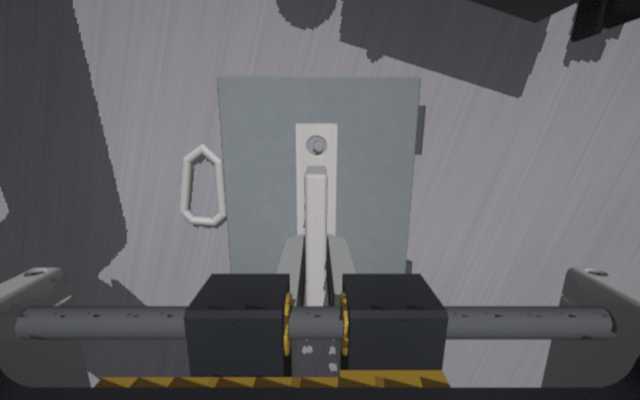

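>>> arm_command(
  series="-0.002 0 -0.001 0 0.006 -0.001 0;0 0 0 0 0.006 0 0;0 0 0 0 0.006 0 0;0 0 0 0 0 0 0;0 0 0 0 0 0 0",
)

```text
time: 20.25
tool_pos: [0.5318, -0.2507, 0.1127]
ee_rot: [-1.574, -0.003, 0.282]
wrist_force: [-0.7, -0.7, -0.8]
width: 0.0115
```

```bash
cat > ov.py <<'E'
from h import *
import sys
n=sys.argv[1]
goto([.5306,-.2496,.111],.281)
o=robot.get_obs(); t=o["tool_pos"]; M=R.from_euler('xyz',o["ee_rot"]).as_matrix()
hp=lambda x,y,z: t+M@[.0008+y,-.010-z,.0025+x]
D={k:v for k,v in boxpts([.5307,-.2470,.281,0]).items() if k[0] in"t"}
D.update(A=hp(.058,0,0.004),B=hp(-.058,0,.004),E=hp(.072,-.013,.004),F=hp(-.072,-.013,.004))
for c,s,(x0,y0,x1,y1) in(("side",4.8,(345,180,475,305)),("wrist",4.5,(230,60,400,190))):
    pp=P(c); im=robot.snapshot(c); cv2.imwrite(f"pics/{c}{n}.png",im)
    im=cv2.resize(im[y0:y1,x0:x1],None,fx=s,fy=s,interpolation=cv2.INTER_CUBIC)
    for k,v in D.items():
        u=(proj(pp,v)[0]-[x0,y0])*s; cv2.circle(im,tuple(int(t) for t in u),3,(0,0,255),1); cv2.putText(im,k,(int(u[0])+4,int(u[1])),0,.4,(0,200,0),1)
    cv2.imwrite(f"pics/ov_{c}{n}.png",im)
E
python3 ov.py 21
```

```text
t 20.25 pos [ 0.5318 -0.2507  0.1127] rot [-1.5739 -0.0026  0.2815] F [-0.6795 -0.6616 -0.8286] w 0.0115 
shift [-0.0009  0.0017  0.0014] turn [0.0031 0.0005 0.0026]
```

View pics/ov_side21.png

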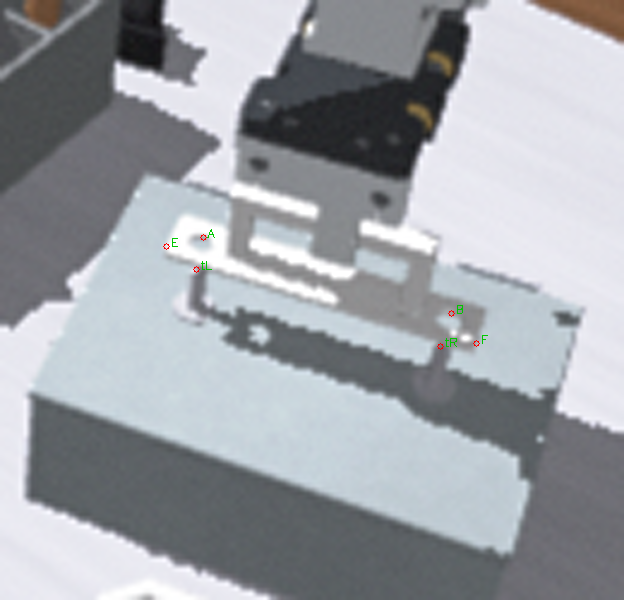

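View pics/ov_wrist21.png

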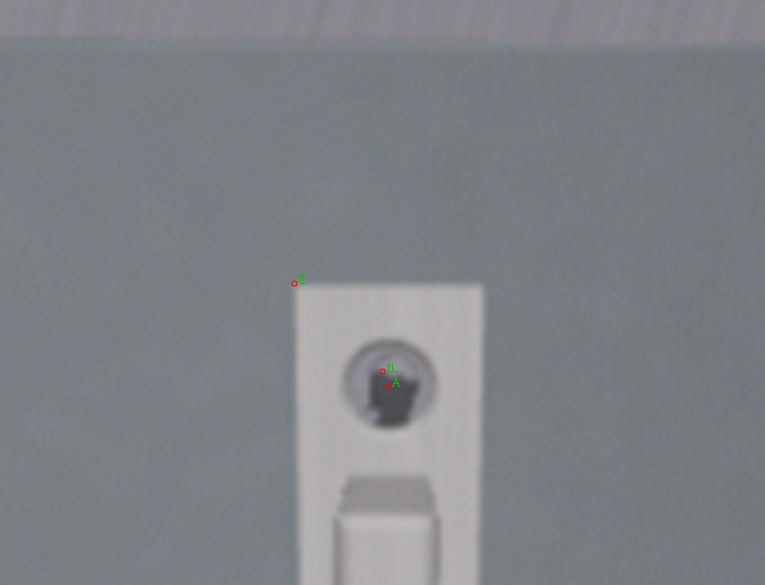

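>>> arm_command(
  series="0.003 0 0.002 -0.001 0.001 0.001 0;0 0 0 0 0 0 0;0 0 0 0 0 0 0;0 0 0 0 0 0 0",
)

```text
time: 20.75
tool_pos: [0.5309, -0.2502, 0.1125]
ee_rot: [-1.572, -0.001, 0.282]
wrist_force: [-1.3, -0.4, -1.2]
width: 0.0116
```

```bash
python3 ov.py 22
python3 - <<'E'
from h import *
for i in range(4):
    robot.snapshot("top"); o=robot.get_obs(); print(o["time"],o["tool_pos"].round(4),o["ee_rot"].round(4),abs(o["qvel"]).max().round(4),o["width"])
cv2.imwrite("pics/top22.png",robot.snapshot("top"))
E
```

```text
t 20.75 pos [ 0.5309 -0.2502  0.1125] rot [-1.5717 -0.0014  0.2815] F [-1.3231 -0.399  -1.1703] w 0.0116 
shift [-0.0002  0.0015  0.0006] turn [0.001  0.0005 0.0014]
20.9 [ 0.5309 -0.2501  0.1125] [-1.5716e+00 -1.5000e-03  2.8160e-01] 0.0022 0.012018845762024801
20.95 [ 0.5309 -0.2502  0.1124] [-1.5717e+00 -1.4000e-03  2.8150e-01] 0.002 0.012069569434352211
21.0 [ 0.5309 -0.2501  0.1124] [-1.5717e+00 -1.4000e-03  2.8160e-01] 0.0015 0.01187585898474721
21.05 [ 0.5309 -0.2501  0.1124] [-1.5716e+00 -1.3000e-03  2.8150e-01] 0.0017 0.01147537041787661
```

View pics/ov_side22.png

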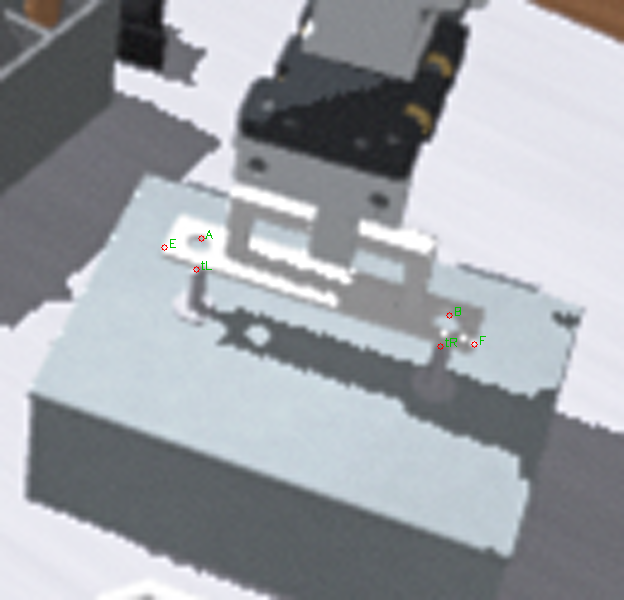

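View pics/top22.png

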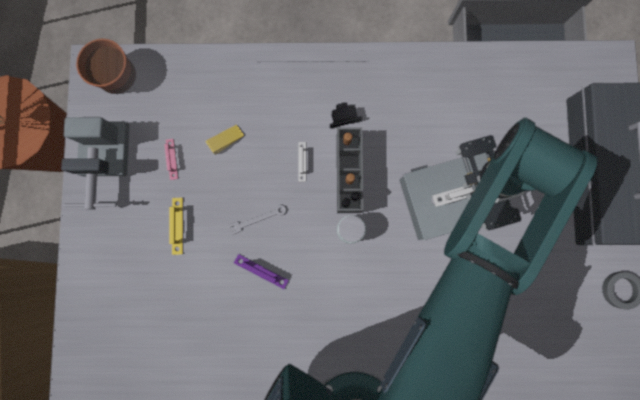

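View pics/ov_wrist22.png

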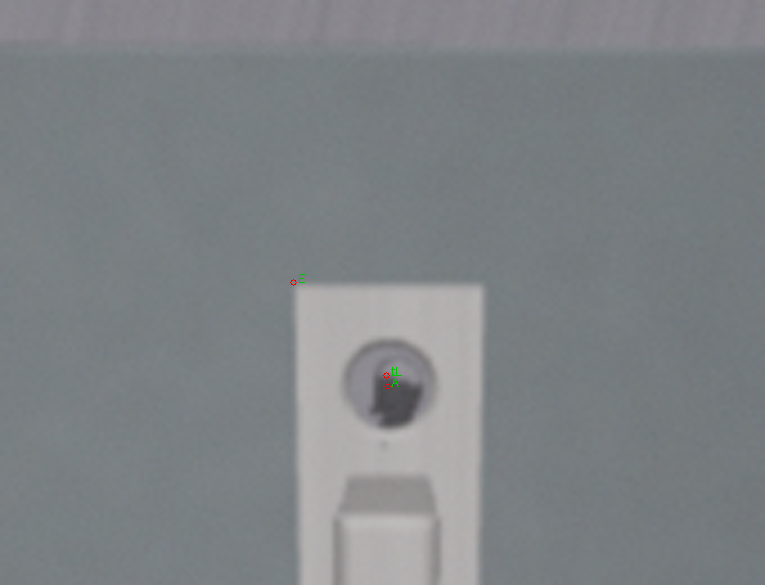

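```bash
python3 -c "
from h import *
print(robot.close_job()); o=robot.get_obs(); print(o['time'],o['tool_pos'],o['width'])"
```

```text
the job is handed in; nothing more can be done
None
the job is handed in; nothing more can be done
```

I shut the lid and handed the job in at about 21 s of the 64 s allowed, with the arm still holding the large silver handle over the studs. No verdict was reported, so whether it passed is not confirmed.

**Lid:** I pushed it down slowly until the force rose to 13.5 N at the stop. The side and top pictures matched a fully shut lid.

**Handle:** I gripped it by the bar, lifted it straight up and carried it over the organizer.

Last checks before handing in:
- **Position over the studs:** by my measurements the handle is about 1 mm off centre. In the last wrist picture the stud shows inside the near hole, about 1.5 mm from where my fit put it.
- **Level and line:** the tool is level to about 0.002 rad and in line with the studs to under 0.001 rad. In the side picture the hole farthest from the organizer sat about 1.5 px lower than expected, which could be a handle tilt of up to about 0.03 rad.
- **Height:** the underside is about 16 mm above the stud tips.
- **Stillness and grip:** the pose stayed the same to about 0.1 mm over the last readings, and the finger opening was 11.5–12 mm on the 12 mm bar.
- **Bystanders:** the jar, headlamp, wrench and wedge look unmoved in the last top picture. The arm hides the carabiner there; it was in place in the last wrist picture that showed it, taken just before I lowered the handle the last 17 mm.

Three things went differently from expected:
- **First push:** it missed the lid edge and touched nothing.
- **Fingertips:** the real tips sit about 32 mm behind the reported TCP, shown by contact and by two cameras. I corrected for this from then on.
- **Drift:** the arm drifted by a few millimetres, more than 10 mm once above the handle, on some downward and carrying moves. I corrected each time.

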